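# Set the strap cutter's fence to a setting block

### The arm

A 7-joint arm with a two-finger parallel gripper is mounted at the origin on the work surface. World frame = base frame: x ahead of the robot, y to its left, z up, the work surface at z = 0. Lengths are in m, angles in degrees, forces in N, time in s.
With the tool pointing down it reaches from about 0.425 to 1.025 m from the base axis. Payload 9.4 kg.
Tool frame: the origin (TCP) lies on the centre line of the jaws, within the pads' length; the fingertips stand 22 mm ahead of it and the grasp point (between the pads) lies 3 mm ahead of it; z points along the fingers, y is the direction in which the jaws open and shut (so a half turn about z gives the same grasp; the last joint's range is limited). The gripper opens to 85 mm and grips with 20 to 120 N. Pads are 22 mm wide; open, the fingers measure 114 mm over their backs; the gripper's body (76 mm by 85 mm) begins 54 mm behind the grasp point. The pads swing forward as they close: fully open they stand 13 mm farther back than shut.
Start: joints at [-78.822, 34.337, -0.143, 91.639, 0.103, 54.024, -4.572], TCP at [0.195, 0.698, 0.253] pointing down, gripper open.
Joint ranges: [-147.43, 147.43], [-19.82, 112.94], [-74.19, 73.91], [6.32, 146.72], [-59.91, 239.91], [6.04, 106.73], [-150.56, 150.56]. Speed limits (degrees/s): [127.2, 127.2, 172.46, 172.46, 180, 180, 180].

### API

Orientations are given as a 3x3 rotation matrix whose columns are the frame's x, y, z axes.
In Python, from station import bot, eyes, job gives the robot as it stands.
- The arm moves only by the shell command python3 -m pendant 'ROWS' [FORCE]. ROWS is JSON, a list that holds one entry, the list of rows, each a list of 7 numbers: the shift along the tool's x, y, z in m, then the turn, a rotation vector about the tool's x, y, z in rad, then the opening, from -1 (shut) to 1 (fully open), so that 0 is half open. A call has 1 to 12 rows; each row is the pose to reach, as a shift and turn from the pose commanded when the call began, along the tool's axes at that moment; what a row does not reach only later rows make up. A row lasts 1/12 s, in which the tool goes at most 41.7 mm and 7.16 degrees, less where a joint would pass 70% of its speed; a pose out of reach is approached as far as the arm can. A call with a gripper value outside its range is refused whole. The fingers move at their own pace and stop on an object; FORCE is the grip in N (left out, the last holds). Time passes only in rows, so rows that repeat a pose let the fingers close. It gives the time, the measured TCP pose, the force and the opening at its end, in the units of the state.
- bot.observe(): the state, without advancing time (a new reading comes with each control period).
- eyes.camera(name): name is "scene" or "top" or "wrist"; returns the picture (384x512x3 uint8, blue, green, red); there is no depth.
- eyes.get_calibration(name): a dict with "fov_y" (degrees; the focal length in pixels is half the picture's height over the tangent of half this angle, whatever the lens; pixels are square), "cx", "cy" (the principal point, pixels), "rvec" (rotation vector, rad) and "tvec" (3), from world to camera coordinates, as OpenCV has them; the wrist camera has in their place "hand_eye" (4x4, takes a point from camera to tool coordinates, whose origin is the TCP and whose axes are the flange's). Camera axes: x right, y down, z forward; pixel columns grow to the right and rows downward; lengths in m; the calibration is good to about 2 mm. A picture is of the moment at which its call begins: read the wrist's pose just before it. get_calibration takes no time and is no camera call.
- job.finish_job(): hands the job in, once; it reports no verdict.
The state is a dict: "clock": time; "q": joint angles; "joint_velocities": joint speeds; "joint_torque": joint torques, N m; "eef_pos": TCP position; "tool_rot": TCP orientation; "force": force on the tool from outside, world axes, zero at the start; "ft_torque": the same for the moment, N m; "width": finger opening in m.
Only numpy, scipy, OpenCV 4.12 (cv2) and the standard library are available. Lean on these libraries where they do the work, as an engineer would, in place of code of your own. Each camera call takes 0.05 s, during which the arm holds its last target.

### The job

Set the strap cutter's fence with the middle one of the three steel setting blocks: its screw is worn and has slack, so first wind the handwheel back until the fence stands well clear of the block's width, stand the block flat on the cutter's table between land and fence, then wind the fence back in until the slack is gone and it nips the block flush against the land - a light, firm nip of about 20 N that stays when you let go, never a hard squeeze. Move the fence only by its handwheel, leave the block standing in the nip for me to check, and leave everything else on the bench where it is.

Things in the scene. Friction and masses are not known exactly. Their poses are not given: they have to be found in the camera images.
- cutter: Grey cast bench strap cutter, bolted down. Origin on the bench under the middle of its bed; bed 124 wide (x) by 270 long (y -140 to +130), 150 wide at the 12 mm thick foot. Its flat steel table is 50 mm above the bench. +y runs along the bed from the handwheel end to the knife head
- land: Knife head with the land: fixed upright ground steel face 80 long (x), 32 high, looking to -y at the fence; head 66 deep and 58 high behind it, screw heads to 63. Origin at the foot of the face, mid-length, on the table; axes as the cutter's. Knife and its clamp at x +41 to +65, in the face's plane
- fence: Fence on a saddle that slides on the table: upright steel face 100 long (x), 32 high, looking to +y at the land; saddle 70 deep behind it, up to 46 above the table. Origin at the foot of the face, mid-length, on the table, axes as the cutter's, so gap = land y - fence y; 30 to 36 mm at the start. Disc springs at its nut give 1 mm per 30 N
- handwheel: Handwheel at the bed's -y end: disc 90 mm diameter, 14 thick, knurled rim; origin at its centre, 80 above the bench, y axis = wheel axis, along the cutter's y; turns with the wheel. Rim can be pinched from above: 40 mm free between the disc and the end bracket (bracket top 102, oiler to 107 above the bench; shaft collar 26 diameter); boss 20 diameter stands 8 out on the outer face
- wheel_hub (a point): Centre of the handwheel again, axes as the cutter's. Rim top to +x moves the fence to the land, rim top to -x opens: 36 mm a turn (5.7 mm/rad). After each reversal some 0.5 rad of slack turns nearly free before the fence follows. Then 0.2 N m runs it (4.5 N at the rim); each N of nip adds 0.0057 N m (20 N: +0.115 N m, +2.5 N at the rim), 20 N comes 0.12 rad after touch. Stays where left
- block_middle: Setting block to use, bright ground steel, 50 long (x), 36 wide (y), 40 high, about 0.56 kg. Origin at the centre of its underside. Stands on the bench among two others of the same length and height
- block_narrow: Like it, but 28 wide; leave it
- block_wide: Like it, but 44 wide; leave it
- spool: Standing thread spool, 60 diameter, 72 high, origin under it; leave it
- awl: Awl lying along its x, wooden handle 25 thick, 150 long overall, origin under its middle; leave it
- hammer: Shoemaker's hammer lying on the bench, head at its origin, handle 195 long to its -x; leave it
- tin: Round nail tin, 75 diameter, 44 high, origin under it; leave it

How it is judged (in metres and radians):
On the way, in this order (a step that is already met when the one before it is completed fails the run):
1. the fence is wound back past the block's width: the gap between fence and land is over 38 mm (y of land in the frame of fence above 0.038 m), for 0.1 s.
2. the middle block stands upright on the cutter's table in the gap, its length along the land (z of block_middle in the frame of land between -0.003 and 0.003 m and x of block_middle in the frame of land between -0.02 and 0.02 m and y of block_middle in the frame of land between -0.035 and -0.016 m and angle between block_middle's own z axis and vertical below 0.06 rad and contact force between the fingers and block_middle below 0.1 N), for 0.2 s.
At the end, for the whole second after the job is handed in: Middle block upright on the cutter's table, flush to the land (face within 1.5 mm, turned under 0.03 rad, its middle within 20 mm of the land's middle), nipped by the fence with 8 to 45 N by the screw alone, nothing moving, robot clear (contact force between fence and block_middle between 8 and 45 N and contact force between land and block_middle above 5 N and angle between the x axis of block_middle and the x axis of land, either way round below 0.03 rad and angle between block_middle's own z axis and vertical below 0.03 rad and z of block_middle in the frame of land between -0.0025 and 0.0025 m and x of block_middle in the frame of land between -0.02 and 0.02 m and y of block_middle in the frame of land between -0.0195 and -0.016 m and linear speed of block_middle below 0.005 m/s and linear speed of fence below 0.003 m/s); the robot touches nothing.
It fails at once if the block is squeezed by the fence with more than 60 N (contact force between fence and block_middle above 60 N).
It fails at once if the fence is shoved with the arm (over 8 N) instead of wound (contact force between any of the fingers, the arm and fence above 8 N).
It fails at once if another setting block or another thing on the bench is moved by more than 30 mm (distance of any of block_narrow, block_wide, spool, awl, hammer, tin from where it was at the start of the episode above 0.03 m).
It also fails if it takes over 72 s, if anything falls off the work surface, if the arm or the gripper's body presses on something with over 40 N, if the wrist force passes 120 N, or if a joint passes its speed limit or range.

## Working session

There is one attempt and no reset: what is moved stays moved. The work goes in short steps, Python scripts to look and compute and a shell command to move; the robot and the scene stay as the last step left them, time stands still between calls to the robot, and variables do not carry over. Pictures are saved under pics/ and viewed, and the job is handed in when it is done.

```bash
ls; mkdir -p pics; python3 - <<'E'
from station import bot,eyes,job
import cv2
s=bot.observe()
for k,v in s.items(): print(k,v)
for n in ["scene","top","wrist"]:
    print(n,eyes.get_calibration(n)); cv2.imwrite(f"pics/{n}0.png",eyes.camera(n))
E
```

```text
pics
clock 0.0
q [-78.82032101  34.38494598  -0.14574439  91.6800096    0.10582214
  54.0242609   -4.57380057]
joint_velocities [ 0.05412804 -0.03250013 -0.06146927  0.03030131  0.01175188 -0.06116951
  0.02752329]
joint_torque [-8.46984822e-04 -7.76447868e+01  1.56537741e+00 -2.58010340e+01
  1.24289811e-02  9.14238364e-03 -1.03647591e-05]
eef_pos [0.19456096 0.69795877 0.25241727]
tool_rot [[-9.63299013e-01  2.68430538e-01 -2.41225420e-04]
 [ 2.68430586e-01  9.63297803e-01 -1.53707216e-03]
 [-1.80225191e-04 -1.54541238e-03 -9.99998790e-01]]
force [-0.19112344 -0.51499735  0.03178738]
ft_torque [-0.0138013  -0.05398686  0.05477065]
width 0.0852939214761431
scene {'fov_y': 56.08703751967599, 'cx': 256.8936570112543, 'cy': 189.20323111341662, 'rvec': array([ 0.76691492,  2.34108035, -1.35071274]), 'tvec': array([ 0.4365285 , -0.04988518,  1.31121742])}
top {'fov_y': 53.628136587409465, 'cx': 258.83516012043464, 'cy': 194.18940765169936, 'rvec': array([ 2.21978584, -2.17455643,  0.06647021]), 'tvec': array([-0.04399526,  0.5287379 ,  1.13805101])}
wrist {'fov_y': 59.63847913410456, 'cx': 258.6019603746953, 'cy': 188.61261181146108, 'hand_eye': array([[ 3.56947438e-04, -9.55740459e-01, -2.94210891e-01,
         7.57826118e-02],
       [ 9.99999779e-01,  1.76214687e-04,  6.40805147e-04,
         1.27750149e-03],
       [-5.60599125e-04, -2.94211055e-01,  9.55740310e-01,
        -1.21232994e-01],
       [ 0.00000000e+00,  0.00000000e+00,  0.00000000e+00,
         1.00000000e+00]])}
```

View pics/scene0.png

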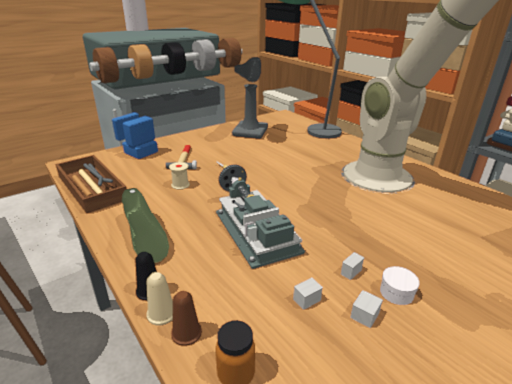

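View pics/top0.png

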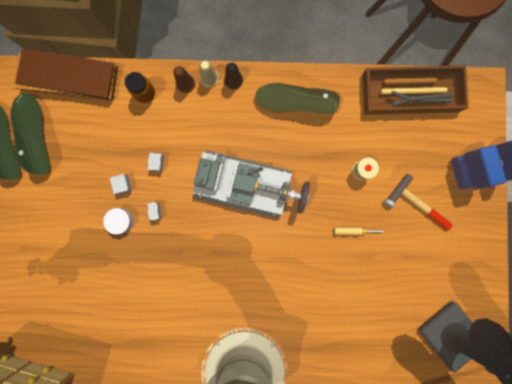

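View pics/wrist0.png

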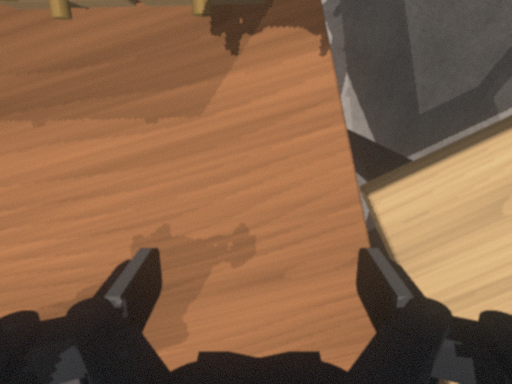

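```bash
cat > h.py <<'E'
import numpy as np, cv2
from station import bot,eyes,job
def K(c):
    f=192/np.tan(np.radians(c['fov_y'])/2); return np.array([[f,0,c['cx']],[0,f,c['cy']],[0,0,1.]])
def ext(name,s=None):
    c=eyes.get_calibration(name)
    if name!='wrist':
        R,_=cv2.Rodrigues(np.array(c['rvec'])); return K(c),R,np.array(c['tvec']).ravel()
    H=c['hand_eye']; T=np.eye(4); T[:3,:3]=s['tool_rot']; T[:3,3]=s['eef_pos']
    M=np.linalg.inv(T@H); return K(c),M[:3,:3],M[:3,3]
def pr(P,E):
    k,R,t=E; return cv2.projectPoints(np.atleast_2d(np.array(P,float)),cv2.Rodrigues(R)[0],t,k,None)[0].reshape(-1,2)
def bp(px,z,E):
    k,R,t=E; px=np.atleast_2d(np.array(px,float)); d=(np.linalg.inv(k)@np.c_[px,np.ones(len(px))].T).T@R
    C=-R.T@t; return C+d*((z-C[2])/d[:,2])[:,None]
def shot(name,fn=None):
    s=bot.observe(); im=eyes.camera(name)
    if fn: cv2.imwrite('pics/'+fn,im); 
    return im,ext(name,s),s
E
python3 - <<'E'
from h import *
im=cv2.imread('pics/top0.png')
for n,(x0,y0,w,h) in {'a':(95,140,90,110),'b':(185,140,135,90)}.items():
    s=6
    cv2.imwrite(f'pics/top0{n}.png',cv2.resize(im[y0:y0+h,x0:x0+w],None,fx=5.5,fy=5.5,interpolation=cv2.INTER_CUBIC))
E=ext('top')
print(bp([[154,163],[120,185],[153,211],[117,222],[367,168],[304,198]],0.04,E))
print(pr([[0,0,0],[.195,.698,.25]],E))
E
```

```text
[[ 0.61453146  0.28062414  0.04      ]
 [ 0.54685996  0.37881909  0.04      ]
 [ 0.47194428  0.27855066  0.04      ]
 [ 0.4374099   0.38326152  0.04      ]
 [ 0.61308517 -0.35399792  0.04      ]
 [ 0.51961151 -0.16716814  0.04      ]]
[[244.15023241 370.67384059]
 [-53.6699963  324.16038847]]
```

```bash
ls pics
```

```text
scene0.png
top0.png
top0a.png
top0b.png
wrist0.png
```

View pics/top0a.png

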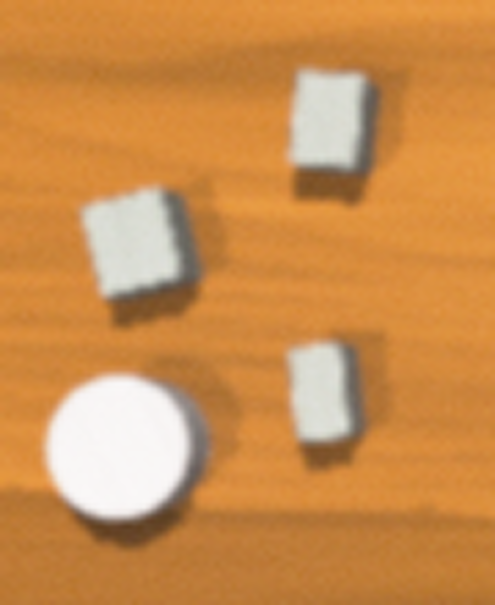

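View pics/top0b.png

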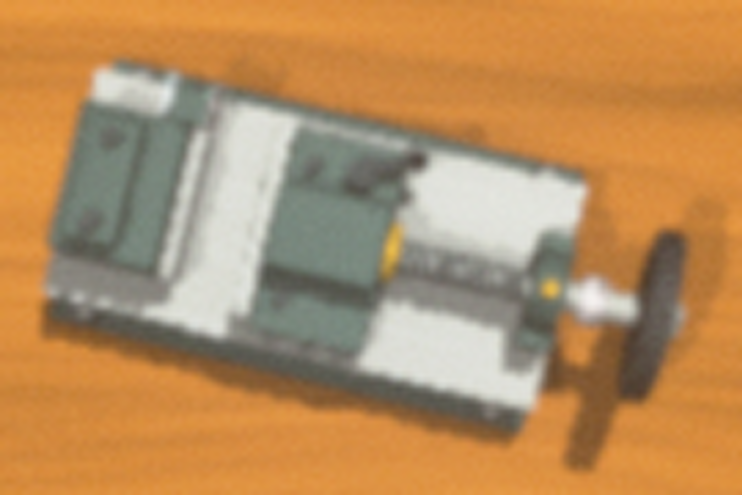

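```bash
python3 -m pendant '[[[-0.4,-0.3,0,0,0,0,0],[-0.4,-0.3,0,0,0,0,0],[-0.4,-0.3,0,0,0,0,0],[-0.4,-0.3,0,0,0,0,0],[-0.4,-0.3,0,0,0,0,0],[-0.4,-0.3,0,0,0,0,0],[-0.4,-0.3,0,0,0,0,0],[-0.4,-0.3,0,0,0,0,0],[-0.4,-0.3,0,0,0,0,0],[-0.4,-0.3,0,0,0,0,0],[-0.4,-0.3,0,0,0,0,0],[-0.4,-0.3,0,0,0,0,0]]]' 40
python3 - <<'E'
from h import *
im,E,s=shot('wrist','w1.png'); np.savez('w1.npz',K=E[0],R=E[1],t=E[2]); print(s['clock'],s['eef_pos'],s['q'],s['width'])
E
```

```text
clock: 1.15
eef_pos: [0.5003, 0.3002, 0.2533]
tool_rot: [[-0.963, 0.268, -0.0], [0.268, 0.963, -0.0], [0.0, -0.0, -1.0]]
force: [0.7, -0.5, 0.3]
width: 0.0429
1.15 [0.50027496 0.30016259 0.25328294] [-36.87134582  24.58373363   0.46968792 110.65593081  -0.27527415
  44.7655063   38.18562046] 0.042926016626357415
```

View pics/w1.png

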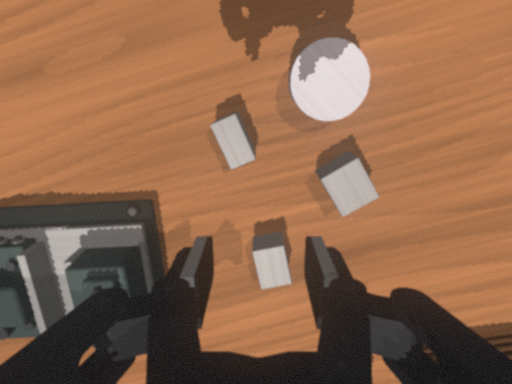

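```bash
python3 - <<'E'
from h import *
E=ext('top')
o=lambda x,y:(185+x/5.5,140+y/5.5)
print('wheel rim top/bottom ends', bp([o(672,232),o(633,398)],.08,E), bp([o(655,315)],.10,E))
# table corners
print('table', bp([o(585,175),o(525,415)],.05,E))
print('foot right/left long edge', bp([o(115,62),o(45,320)],.05,E))
s=dict(np.load('w1.npz')); Ew=(s['K'],s['R'],s['t'])
c=bp([[253,250],[286,246],[291,285],[262,289]],.04,Ew); print(c, c.mean(0), np.degrees(np.arctan2(*(c[3]-c[0])[[1,0]])),np.degrees(np.arctan2(*(c[2]-c[1])[[1,0]])))
print('foot corner', bp([[157,193]],.012,Ew))
E
```

```text
wheel rim top/bottom ends [[ 0.5633535  -0.17065207  0.08      ]
 [ 0.47647044 -0.15155852  0.08      ]] [[ 0.51887597 -0.15987506  0.1       ]]
table [[ 0.59570463 -0.12751677  0.05      ]
 [ 0.46649192 -0.0975435   0.05      ]]
foot right/left long edge [[0.65133471 0.12606833 0.05      ]
 [0.51187415 0.15950658 0.05      ]]
[[0.59370804 0.26925758 0.04      ]
 [0.59876514 0.30565828 0.04      ]
 [0.6482     0.2990902  0.04      ]
 [0.64437598 0.26566125 0.04      ]] [0.62126229 0.28491683 0.04      ] -4.059960779952677 -7.568177298138107
foot corner [[0.50921813 0.17933676 0.012     ]]
```

```bash
python3 -m pendant '[[[-0.184,-0.364,0,0,0,-0.045,0],[-0.184,-0.364,0,0,0,-0.045,0],[-0.184,-0.364,0,0,0,-0.045,0],[-0.184,-0.364,0,0,0,-0.045,0],[-0.184,-0.364,0,0,0,-0.045,0],[-0.184,-0.364,0,0,0,-0.045,0],[-0.184,-0.364,0,0,0,-0.045,0],[-0.184,-0.364,0,0,0,-0.045,0],[-0.184,-0.364,0,0,0,-0.045,0],[-0.184,-0.364,0,0,0,-0.045,0],[-0.184,-0.364,0,0,0,-0.045,0]]]' 40
python3 - <<'E'
from h import *
im,E,s=shot('wrist','w2.png'); np.savez('w2.npz',K=E[0],R=E[1],t=E[2]); print(s['clock'],s['eef_pos'],s['q'],s['width'])
E
```

```text
clock: 2.12
eef_pos: [0.5793, -0.1061, 0.2533]
tool_rot: [[-0.972, 0.234, 0.001], [0.234, 0.972, -0.004], [-0.002, -0.003, -1.0]]
force: [-0.0, -0.2, 0.5]
width: 0.0428
2.1167 [ 0.57931942 -0.10614966  0.25327508] [  3.11750863  24.93049078   2.31083777 110.1010715   -1.08548456
  44.93134141  82.46063642] 0.04283553152764158
```

View pics/w2.png

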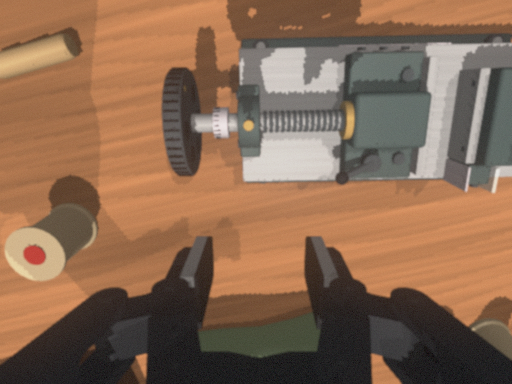

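```bash
python3 - <<'E'
from h import *
im=cv2.imread('pics/w2.png')
cv2.imwrite('pics/w2a.png',cv2.resize(im[20:210,330:512],None,fx=3.1,fy=3.1,interpolation=cv2.INTER_CUBIC))
cv2.imwrite('pics/w2b.png',cv2.resize(im[30:200,150:360],None,fx=3.5,fy=3.5,interpolation=cv2.INTER_CUBIC))
E
```

```text
(no output)
```

View pics/w2a.png

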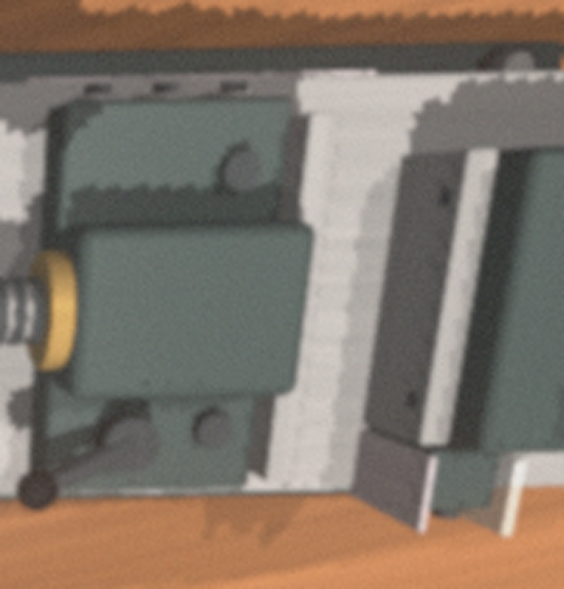

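View pics/w2b.png

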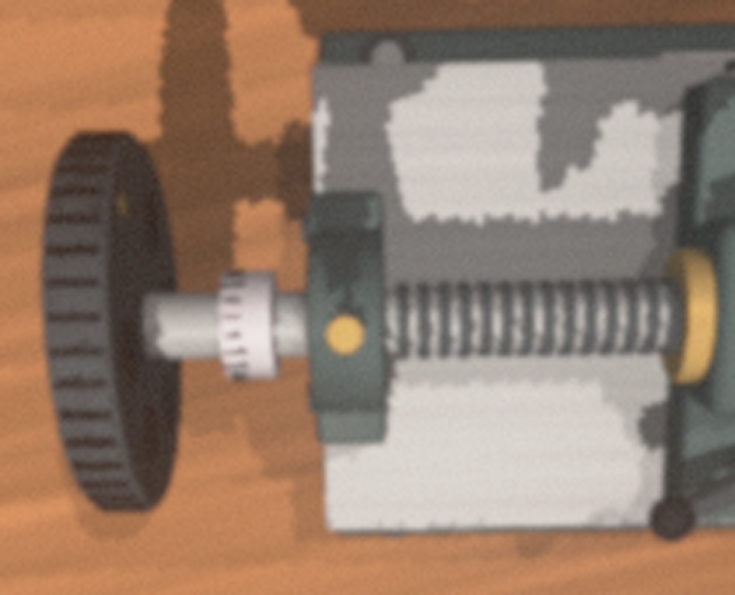

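```bash
cat > fit.py <<'E'
from h import *
from scipy.optimize import least_squares
s=dict(np.load('w2.npz')); E=(s['K'],s['R'],s['t'])
A=lambda x,y:(330+x/3.1,20+y/3.1); B=lambda x,y:(150+x/3.5,30+y/3.5)
obs=[('t',-62,-.140,.05,B(312,62)),('t',62,-.140,.05,B(328,528)),
('l',-40,0,.05,A(405,150)),('l',40,0,.05,A(370,430)),('l',-40,0,.082,A(467,150)),('l',40,0,.082,A(424,445)),
('w',-45,0,.08,B(102,131)),('w',45,0,.08,B(127,511)),('w',0,0,.125,B(77,310)),
('f',-50,0,.082,A(308,112)),('f',50,0,.082,A(265,487))]
def pts(p):
    x,y,a,ly,wy,fy=p; c,sn=np.cos(a),np.sin(a)
    P=[]
    for k,xx,yy,z,_ in obs:
        xx/=1e3; yy={'t':yy,'l':ly,'w':wy,'f':fy}[k]
        P.append([x+c*xx-sn*yy,y+sn*xx+c*yy,z])
    return pr(P,E)
r=least_squares(lambda p:(pts(p)-np.array([o[4] for o in obs])).ravel(),[.54,0,-.23,.07,-.19,.03],loss='soft_l1')
p=r.x; print(p,'yaw',np.degrees(p[2]),'gap',p[3]-p[5]); print((pts(p)-np.array([o[4] for o in obs])).round(1))
c,sn=np.cos(p[2]),np.sin(p[2])
for n,yy in zip(['land','wheel','fence'],p[3:]): print(n,p[0]-sn*yy,p[1]+c*yy)
E
python3 fit.py
```

```text
[ 0.56182302  0.02614329 -0.21897286  0.06115656 -0.18858894  0.01640763] yaw -12.546220877690725 gap 0.04474892824890998
[[ 0.2  0.3]
 [-0.2  0.1]
 [-0.1  1.6]
 [-1.9 -2.4]
 [ 2.3 -0. ]
 [-0.1  0. ]
 [ 0.1 -0. ]
 [ 1.6 -3.2]
 [-1.4 10.5]
 [ 0.5  0.1]
 [-0.6 -1.9]]
land 0.5751078788395309 0.08583949212156357
wheel 0.5208563814249962 -0.15794235562253228
fence 0.5653871976856971 0.0421591196720114
```

```bash
cat > wheel.py <<'E'
# usage: wheel.py r phi_deg [yoff]  -> shift/turn from present measured pose
from h import *
from scipy.spatial.transform import Rotation as Ro
import sys
W=np.array([0.5209,-0.1579,0.08]); YAW=np.radians(-12.6)
def base():
    c,s=np.cos(YAW),np.sin(YAW); return np.array([[-c,-s,0],[-s,c,0],[0,0,-1.]])
def target(r,phi,yo=0):
    B=base(); R=B@Ro.from_euler('y',phi,degrees=True).as_matrix()
    return W+R@np.array([0,0,-r])+B[:,1]*yo, R
def rel(P,R,s=None):
    s=s or bot.observe(); T=np.array(s['tool_rot']); return (T.T@(P-s['eef_pos'])).round(4), Ro.from_matrix(T.T@R).as_rotvec().round(3)
def polar(s):
    B=base(); v=B.T@(np.array(s['eef_pos'])-W); R=B.T@np.array(s['tool_rot'])
    return dict(r=np.hypot(v[0],v[2]).round(4),ang=np.degrees(np.arctan2(-v[0],-v[2])).round(2),yo=v[1].round(4),phi=np.degrees(np.arctan2(R[0,2],R[2,2])).round(2),F=(B.T@np.array(s['force'])).round(2),M=np.array(s['ft_torque']).round(2),w=round(s['width'],4),t=s['clock'])
if __name__=='__main__':
    if len(sys.argv)>2: print(rel(*target(*map(float,sys.argv[1:]))))
    print(polar(bot.observe()))
E
python3 - <<'E'
from wheel import *
s=dict(np.load('w2.npz')); E=(s['K'],s['R'],s['t'])
B=base()
for y in(-.007,.007):
  print(pr([W+B@[x,y,-.045*np.cos(a)] for x,a in[(0,0)]],E), pr([W+B@[-.045,y,0],W+B@[.045,y,0]],E))
E
python3 wheel.py 0.12 35
```

```text
[[161.24014543 129.23596291]] [[180.1901023  172.93420141]
 [170.9611166   67.60669798]]
[[180.13970075 128.94302143]] [[195.59505534 172.71036407]
 [187.8409629   67.32218253]]
(array([-0.0252, -0.0665,  0.0749]), array([ 0.003,  0.611, -0.013]))
{'r': np.float64(0.1787), 'ang': np.float64(14.42), 'yo': np.float64(0.067), 'phi': np.float64(-0.02), 'F': array([ 0.09,  0.57, -0.03]), 'M': array([ 0.02, -0.03,  0.01]), 'w': 0.0425, 't': 2.1667}
```

```bash
sed -i 's/W=np.array.*; YAW/W=np.array([0.5222,-0.1572,0.08]); YAW/' wheel.py; python3 wheel.py 0.1 35; python3 -m pendant '[[[-0.0265,-0.0655,0.0905,0,0.611,-0.013,0],[-0.0265,-0.0655,0.0905,0,0.611,-0.013,0],[-0.0265,-0.0655,0.0905,0,0.611,-0.013,0],[-0.0265,-0.0655,0.0905,0,0.611,-0.013,0],[-0.0265,-0.0655,0.0905,0,0.611,-0.013,0],[-0.0265,-0.0655,0.0905,0,0.611,-0.013,0],[-0.0265,-0.0655,0.0905,0,0.611,-0.013,0]]]' 40
python3 wheel.py 0.042 35
python3 - <<'E'
from h import *
im,E,s=shot('wrist','w3.png'); print(s['q'])
E
```

```text
(array([-0.0148, -0.0657,  0.0913]), array([ 0.003,  0.611, -0.013]))
{'r': np.float64(0.1784), 'ang': np.float64(14.08), 'yo': np.float64(0.066), 'phi': np.float64(-0.02), 'F': array([ 0.09,  0.57, -0.03]), 'M': array([ 0.02, -0.03,  0.01]), 'w': 0.0425, 't': 2.1667}
clock: 2.75
eef_pos: [0.5905, -0.1662, 0.1606]
tool_rot: [[-0.801, 0.211, -0.56], [0.171, 0.977, 0.125], [0.574, 0.004, -0.819]]
force: [-0.7, -0.7, -0.6]
width: 0.0426
(array([ 0.0099, -0.0059,  0.0634]), array([-0.001, -0.001,  0.008]))
{'r': np.float64(0.1059), 'ang': np.float64(40.38), 'yo': np.float64(0.0061), 'phi': np.float64(35.04), 'F': array([ 0.54, -0.83,  0.57]), 'M': array([-0.15, -0.54,  0.03]), 'w': 0.0426, 't': 2.75}
[ 9.55599968 47.17550384  2.38794241 88.12274645 -2.25460501 79.7902909
 90.70764994]
```

View pics/w3.png

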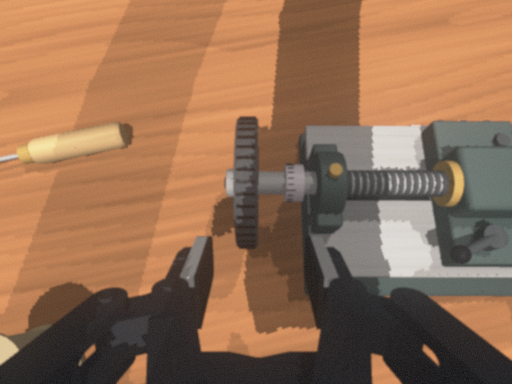

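```bash
python3 - <<'E'
from wheel import *
s=bot.observe(); E=ext('wrist',s); B=base()
for y in(-.007,.007): print(pr([W+B@np.array([.045*np.sin(a),y,-.045*np.cos(a)]) for a in np.radians([-90,-60,-30,0,30,60,90])],E).round(0).tolist())
im=cv2.imread('pics/w3.png'); cv2.imwrite('pics/w3a.png',cv2.resize(im[100:260,210:360],None,fx=4,fy=4,interpolation=cv2.INTER_CUBIC))
E
```

```text
[[237.0, 248.0], [235.0, 233.0], [234.0, 200.0], [235.0, 160.0], [236.0, 130.0], [238.0, 119.0], [240.0, 127.0]]
[[258.0, 249.0], [258.0, 234.0], [259.0, 200.0], [259.0, 160.0], [259.0, 130.0], [259.0, 119.0], [259.0, 127.0]]
```

View pics/w3a.png

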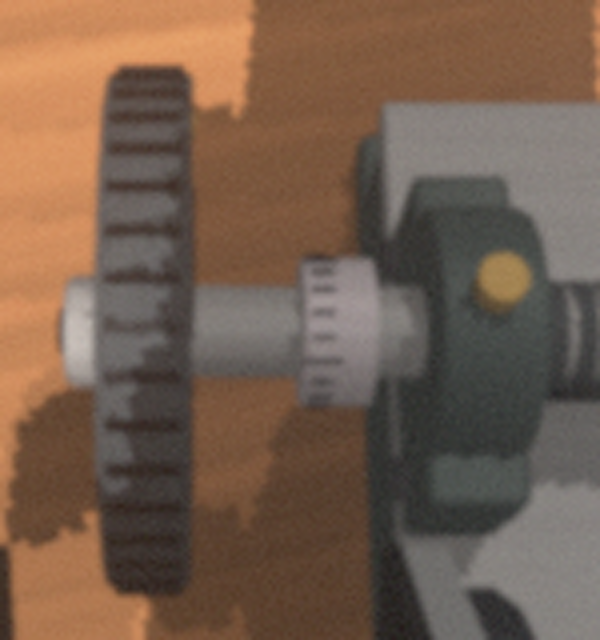

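```bash
python3 -m pendant '[[[0.01,-0.006,0.03,0,0,0,0],[0.01,-0.006,0.03,0,0,0,0]]]' 40
python3 wheel.py 0.042 35
```

```text
clock: 2.97
eef_pos: [0.5595, -0.1676, 0.1435]
tool_rot: [[-0.8, 0.213, -0.561], [0.173, 0.977, 0.125], [0.575, 0.003, -0.818]]
force: [-0.3, -0.3, -0.7]
width: 0.0424
(array([-0.0049,  0.002 ,  0.0322]), array([-0.001, -0.002,  0.006]))
{'r': np.float64(0.0744), 'ang': np.float64(31.29), 'yo': np.float64(-0.002), 'phi': np.float64(35.09), 'F': array([ 0.26, -0.4 ,  0.67]), 'M': array([-0.18, -0.53,  0.07]), 'w': 0.0424, 't': 2.9667}
```

```bash
python3 -m pendant '[[[-0.005,0.002,0.032,0,0,0,0],[-0.005,0.002,0.032,0,0,0,0],[-0.005,0.002,0.032,0,0,0,0]]]' 40
python3 wheel.py 0.042 35
python3 -m pendant '[[[0,0,0,0,0,0,-1],[0,0,0,0,0,0,-1],[0,0,0,0,0,0,-1],[0,0,0,0,0,0,-1],[0,0,0,0,0,0,-1]]]' 40
python3 wheel.py 0.042 35
```

```text
clock: 3.22
eef_pos: [0.5497, -0.1623, 0.116]
tool_rot: [[-0.801, 0.212, -0.56], [0.172, 0.977, 0.125], [0.573, 0.004, -0.819]]
force: [0.2, 0.5, 0.7]
width: 0.043
(array([ 0.0023, -0.001 ,  0.0035]), array([-0.   ,  0.   ,  0.007]))
{'r': np.float64(0.0456), 'ang': np.float64(37.86), 'yo': np.float64(0.001), 'phi': np.float64(34.99), 'F': array([-0.12,  0.54, -0.72]), 'M': array([-0.12, -0.61, -0.03]), 'w': 0.043, 't': 3.2167}
clock: 3.63
eef_pos: [0.5514, -0.1653, 0.1165]
tool_rot: [[-0.802, 0.213, -0.558], [0.174, 0.977, 0.123], [0.571, 0.001, -0.821]]
force: [1.4, -6.3, 6.4]
width: 0.0131
(array([0.0039, 0.0016, 0.0053]), array([-0.002,  0.003,  0.005]))
{'r': np.float64(0.0475), 'ang': np.float64(39.66), 'yo': np.float64(-0.0016), 'phi': np.float64(34.82), 'F': array([-2.71, -5.84, -6.39]), 'M': array([-0.95,  0.13,  0.62]), 'w': 0.0131, 't': 3.6333}
```

```bash
cat > arc.py <<'E'
from wheel import *
s=bot.observe(); T=np.array(s['tool_rot']); B=base()
v=T.T@(np.array(s['eef_pos'])-W); ax=T.T@B[:,1]
print('v',v.round(4),'ax',ax.round(3))
for d in map(float,sys.argv[1:]):
    R=Ro.from_rotvec(ax*np.radians(d)); print(d,(R.apply(v)-v).round(4), R.as_rotvec().round(3))
E
python3 arc.py -6 -12 -18 -24 -30 -36 -42 -48 -54 -60 -66 -70
```

```text
v [-0.004  -0.0017 -0.0473] ax [-0.005  1.    -0.002]
-6.0 [ 0.005   0.     -0.0002] [ 0.    -0.105  0.   ]
-12.0 [0.0099 0.     0.0002] [ 0.001 -0.209  0.   ]
-18.0 [0.0148 0.0001 0.0011] [ 0.001 -0.314  0.001]
-24.0 [0.0196 0.0001 0.0025] [ 0.002 -0.419  0.001]
-30.0 [0.0242 0.0001 0.0043] [ 0.002 -0.524  0.001]
-36.0 [0.0286 0.0001 0.0067] [ 0.003 -0.628  0.001]
-42.0 [0.0327 0.0002 0.0095] [ 0.003 -0.733  0.001]
-48.0 [0.0365 0.0002 0.0127] [ 0.004 -0.838  0.002]
-54.0 [0.0399 0.0002 0.0163] [ 0.004 -0.942  0.002]
-60.0 [0.043  0.0002 0.0202] [ 0.005 -1.047  0.002]
-66.0 [0.0456 0.0003 0.0244] [ 0.005 -1.152  0.002]
-70.0 [0.0471 0.0003 0.0274] [ 0.006 -1.222  0.002]
```

```bash
python3 -m pendant '[[[0.005,-0.0005,0,0,-0.105,0,-1],[0.01,-0.001,0.0002,0,-0.209,0,-1],[0.0148,-0.0015,0.0011,0,-0.314,0,-1],[0.0196,-0.002,0.0025,0,-0.419,0,-1],[0.0242,-0.002,0.0043,0,-0.524,0,-1],[0.0286,-0.002,0.0067,0,-0.628,0,-1]]]' 40
python3 wheel.py
python3 - <<'E'
from h import *
shot('wrist','w4.png')
E
```

```text
clock: 4.13
eef_pos: [0.5261, -0.16, 0.1271]
tool_rot: [[-0.977, 0.213, 0.029], [0.213, 0.977, -0.002], [-0.029, 0.004, -1.0]]
force: [10.0, -3.4, -35.2]
width: 0.013
{'r': np.float64(0.0473), 'ang': np.float64(5.37), 'yo': np.float64(-0.0019), 'phi': np.float64(-1.64), 'F': array([-10.52,  -1.16,  35.21]), 'M': array([-0.85, -2.04, -0.04]), 'w': 0.013, 't': 4.1333}
```

View pics/w4.png

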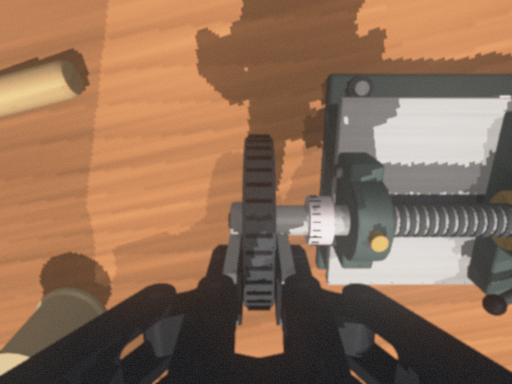

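```bash
python3 -m pendant '[[[0,0,0.003,0,0,0,-1],[0,0,0.003,0,0,0,-1]]]' 40
python3 wheel.py; python3 arc.py -6 -12 -18 -24 -30 -36
```

```text
clock: 4.35
eef_pos: [0.5255, -0.1599, 0.1263]
tool_rot: [[-0.977, 0.213, 0.021], [0.213, 0.977, -0.001], [-0.02, 0.004, -1.0]]
force: [-4.6, 0.3, 31.6]
width: 0.0128
{'r': np.float64(0.0464), 'ang': np.float64(4.72), 'yo': np.float64(-0.0019), 'phi': np.float64(-1.15), 'F': array([  4.5 ,  -0.75, -31.64]), 'M': array([-0.03,  1.  , -0.06]), 'w': 0.0128, 't': 4.35}
v [-0.0047 -0.0017 -0.0462] ax [-0.005  1.     0.004]
-6.0 [ 0.0049  0.     -0.0002] [ 0.001 -0.105 -0.   ]
-12.0 [0.0097 0.     0.    ] [ 0.001 -0.209 -0.001]
-18.0 [0.0145 0.0001 0.0008] [ 0.002 -0.314 -0.001]
-24.0 [0.0192 0.0001 0.0021] [ 0.002 -0.419 -0.002]
-30.0 [0.0237 0.0001 0.0038] [ 0.003 -0.524 -0.002]
-36.0 [0.0281 0.0001 0.006 ] [ 0.003 -0.628 -0.002]
```

```bash
python3 -m pendant '[[[0.0049,0,-0.0014,0,-0.105,0,-1],[0.0097,0,-0.0013,0,-0.209,0,-1],[0.0145,0,-0.0005,0,-0.314,0,-1],[0.0192,0,0.0008,0,-0.419,0,-1],[0.0237,0,0.0025,0,-0.524,0,-1],[0.0281,0,0.0047,0,-0.628,0,-1]]]' 20
python3 wheel.py
python3 - <<'E'
from h import *
print(shot('wrist','w5.png')[2]['q'])
E
```

```text
clock: 4.85
eef_pos: [0.4962, -0.1538, 0.1182]
tool_rot: [[-0.96, 0.206, 0.191], [0.2, 0.978, -0.054], [-0.198, -0.013, -0.98]]
force: [15.3, 23.4, 10.0]
width: 0.0131
{'r': np.float64(0.0463), 'ang': np.float64(-34.38), 'yo': np.float64(-0.0023), 'phi': np.float64(-11.44), 'F': array([-9.86, 26.21, -9.99]), 'M': array([ 5.07, -3.38,  0.9 ]), 'w': 0.0131, 't': 4.85}
[ 18.17314343  30.77131261 -10.92988754 132.34322598  49.38140421
   9.00198587  39.13302876]
```

View pics/w5.png

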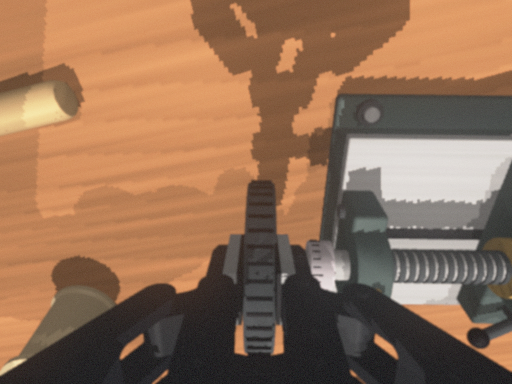

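```bash
python3 -m pendant '[[[0,0,0,0,0,0,0],[0,0,0,0,0,0,0],[0,0,0,0,0,0,0]]]' 20
python3 wheel.py 0.1 0
```

```text
clock: 5.15
eef_pos: [0.4864, -0.1594, 0.1148]
tool_rot: [[-0.961, 0.215, 0.172], [0.207, 0.976, -0.062], [-0.181, -0.024, -0.983]]
force: [0.2, 1.0, -0.8]
width: 0.0427
(array([-0.0457,  0.0082, -0.0581]), array([-0.023,  0.182,  0.006]))
{'r': np.float64(0.049), 'ang': np.float64(-44.66), 'yo': np.float64(-0.0099), 'phi': np.float64(-10.45), 'F': array([-0.01,  1.  ,  0.79]), 'M': array([0.07, 0.18, 0.01]), 'w': 0.0427, 't': 5.15}
```

```bash
python3 -m pendant '[[[-0.01,0.004,-0.03,0,0,0,0],[-0.045,0.008,-0.058,-0.02,0.18,0,0],[-0.045,0.008,-0.058,-0.02,0.18,0,0],[-0.045,0.008,-0.058,-0.02,0.18,0,0],[-0.045,0.008,-0.058,-0.02,0.18,0,0]]]' 20
python3 wheel.py 0.1 45
python3 - <<'E'
from h import *
print(bot.observe()['q'])
shot('top','t1.png')
E
```

```text
clock: 5.57
eef_pos: [0.5227, -0.1577, 0.1805]
tool_rot: [[-0.977, 0.215, 0.003], [0.215, 0.977, -0.001], [-0.003, -0.0, -1.0]]
force: [-0.9, 0.1, 0.2]
width: 0.0426
(array([-0.07  ,  0.0001,  0.03  ]), array([-0.001,  0.788,  0.003]))
{'r': np.float64(0.1005), 'ang': np.float64(0.35), 'yo': np.float64(-0.0004), 'phi': np.float64(-0.17), 'F': array([ 0.91, -0.08, -0.19]), 'M': array([-0.07, -0.06, -0.01]), 'w': 0.0426, 't': 5.5667}
[ 35.64267633  31.53544413 -35.54829083 117.68309217  28.76886632
  39.24790537  58.91549484]
```

```bash
sed -i 's/W=np.array.*; YAW/W=np.array([0.5219,-0.1586,0.08]); YAW/' wheel.py; python3 -m pendant '[[[-0.03,-0.001,0.002,0,0.2,0,0],[-0.07,-0.001,0.03,0,0.788,0,0],[-0.07,-0.001,0.03,0,0.788,0,0],[-0.07,-0.001,0.03,0,0.788,0,0],[-0.07,-0.001,0.03,0,0.788,0,0],[-0.07,-0.001,0.03,0,0.788,0,0],[-0.07,-0.001,0.03,0,0.788,0,0],[-0.07,-0.001,0.03,0,0.788,0,0]]]' 20
python3 wheel.py 0.045 45
python3 - <<'E'
from h import *
print(bot.observe()['q'])
E
```

```text
clock: 6.28
eef_pos: [0.588, -0.1715, 0.1459]
tool_rot: [[-0.685, 0.21, -0.697], [0.15, 0.978, 0.147], [0.712, -0.004, -0.702]]
force: [-1.0, -0.0, -0.7]
width: 0.0422
(array([ 0.0007, -0.0013,  0.0492]), array([-0.009, -0.008,  0.003]))
{'r': np.float64(0.0942), 'ang': np.float64(45.63), 'yo': np.float64(0.0018), 'phi': np.float64(45.43), 'F': array([ 0.97, -0.26,  0.7 ]), 'M': array([-0.16, -0.74,  0.01]), 'w': 0.0422, 't': 6.2833}
[ 27.52399443  56.38184971 -31.88772899  80.96897785  15.78160177
  94.55157313  69.59314989]
```

View pics/t1.png

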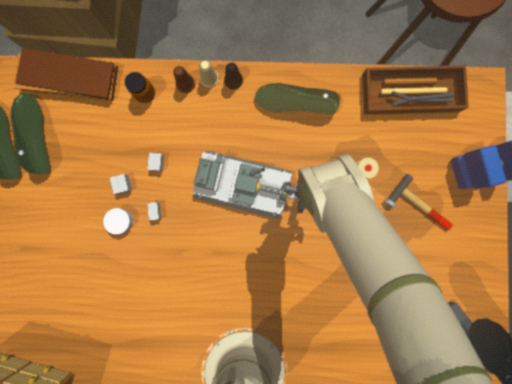

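```bash
python3 -m pendant '[[[0.001,-0.0015,0.03,0,0,0,0],[0.001,-0.0015,0.05,0,0,0,0],[0.001,-0.0015,0.05,0,0,0,0],[0.001,-0.0015,0.05,0,0,0,-1],[0.001,-0.0015,0.05,0,0,0,-1],[0.001,-0.0015,0.05,0,0,0,-1],[0.001,-0.0015,0.05,0,0,0,-1]]]' 20
python3 wheel.py
python3 arc.py -6 -12 -18 -24 -30 -36 -42 -48 -54 -60
```

```text
clock: 6.87
eef_pos: [0.5542, -0.166, 0.1161]
tool_rot: [[-0.692, 0.212, -0.69], [0.151, 0.977, 0.148], [0.706, -0.002, -0.708]]
force: [0.5, -1.6, 3.2]
width: 0.0133
{'r': np.float64(0.049), 'ang': np.float64(42.58), 'yo': np.float64(-0.0002), 'phi': np.float64(44.89), 'F': array([-0.83, -1.4 , -3.2 ]), 'M': array([-0.26, -0.28,  0.13]), 'w': 0.0133, 't': 6.8667}
v [ 0.002  -0.0005 -0.0489] ax [-0.004  1.    -0.006]
-6.0 [0.0051 0.     0.0005] [ 0.    -0.105  0.001]
-12.0 [0.0101 0.     0.0015] [ 0.001 -0.209  0.001]
-18.0 [0.015  0.0001 0.003 ] [ 0.001 -0.314  0.002]
-24.0 [0.0197 0.0001 0.005 ] [ 0.002 -0.419  0.002]
-30.0 [0.0242 0.0001 0.0075] [ 0.002 -0.524  0.003]
-36.0 [0.0284 0.0002 0.0105] [ 0.002 -0.628  0.004]
-42.0 [0.0322 0.0002 0.0139] [ 0.003 -0.733  0.004]
-48.0 [0.0357 0.0002 0.0177] [ 0.003 -0.838  0.005]
-54.0 [0.0388 0.0003 0.0218] [ 0.003 -0.942  0.006]
-60.0 [0.0414 0.0003 0.0262] [ 0.004 -1.047  0.006]
```

```bash
python3 -m pendant '[[[0.0051,0,0.0005,0,-0.105,0,-1],[0.0101,0,0.0015,0,-0.209,0,-1],[0.015,0,0.003,0,-0.314,0,-1],[0.0197,0,0.005,0,-0.419,0,-1],[0.0242,0,0.0075,0,-0.524,0,-1],[0.0284,0,0.0105,0,-0.628,0,-1]]]' 20
python3 wheel.py
```

```text
clock: 7.37
eef_pos: [0.5282, -0.1603, 0.1277]
tool_rot: [[-0.967, 0.212, -0.144], [0.209, 0.977, 0.032], [0.148, 0.001, -0.989]]
force: [6.6, -5.5, -23.8]
width: 0.0137
{'r': np.float64(0.0481), 'ang': np.float64(7.77), 'yo': np.float64(-0.0003), 'phi': np.float64(8.51), 'F': array([-7.62, -3.91, 23.82]), 'M': array([-1.5 , -1.9 ,  0.05]), 'w': 0.0137, 't': 7.3667}
```

```bash
sed -i 's/W=np.array.*; YAW/W=np.array([0.5234,-0.1589,0.08]); YAW/' wheel.py; python3 wheel.py;python3 arc.py -6 -12 -18 -24 -30 -36 -42 -48
```

```text
{'r': np.float64(0.048), 'ang': np.float64(5.96), 'yo': np.float64(-0.0003), 'phi': np.float64(8.51), 'F': array([-7.62, -3.91, 23.82]), 'M': array([-1.5 , -1.9 ,  0.05]), 'w': 0.0137, 't': 7.3667}
v [ 0.0021 -0.0003 -0.0479] ax [-0.007  1.     0.   ]
-6.0 [0.005  0.     0.0005] [ 0.001 -0.105 -0.   ]
-12.0 [0.0099 0.0001 0.0015] [ 0.001 -0.209 -0.   ]
-18.0 [0.0147 0.0001 0.003 ] [ 0.002 -0.314 -0.   ]
-24.0 [0.0193 0.0001 0.005 ] [ 0.003 -0.419 -0.   ]
-30.0 [0.0237 0.0002 0.0075] [ 0.003 -0.524 -0.   ]
-36.0 [0.0278 0.0002 0.0104] [ 0.004 -0.628 -0.   ]
-42.0 [0.0315 0.0002 0.0137] [ 0.005 -0.733 -0.   ]
-48.0 [0.0349 0.0002 0.0174] [ 0.006 -0.838 -0.   ]
```

```bash
python3 -m pendant '[[[0.005,0,0.0015,0,-0.105,0,-1],[0.0099,0,0.0028,0,-0.16,0,-1],[0.0147,0,0.0043,0,-0.16,0,-1],[0.0193,0,0.0063,0,-0.16,0,-1],[0.0237,0,0.0088,0,-0.16,0,-1],[0.0278,0,0.0117,0,-0.16,0,-1],[0.0315,0,0.015,0,-0.16,0,-1]]]' 20
python3 wheel.py
python3 - <<'E'
from h import *
print(bot.observe()['q'])
shot('wrist','w6.png')
E
```

```text
clock: 7.95
eef_pos: [0.4987, -0.1539, 0.1206]
tool_rot: [[-0.977, 0.212, 0.013], [0.212, 0.977, -0.003], [-0.013, -0.001, -1.0]]
force: [6.1, -4.8, 12.4]
width: 0.0135
{'r': np.float64(0.0477), 'ang': np.float64(-31.85), 'yo': np.float64(-0.0005), 'phi': np.float64(-0.75), 'F': array([ -6.97,  -3.37, -12.36]), 'M': array([-1.1 , -1.6 , -0.13]), 'w': 0.0135, 't': 7.95}
[ 31.94505641  34.67653856 -30.21874593 123.75606663  35.8765679
  29.46556373  52.12868148]
```

View pics/w6.png

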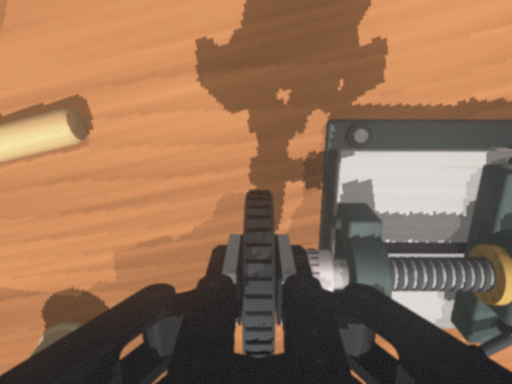

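```bash
python3 -m pendant '[[[0,0,0,0,0,0,0],[0,0,0,0,0,0,0],[0.005,0,-0.01,0,0,0,0],[0.005,0,-0.05,0,0,0,0],[0,0.02,-0.08,0,0,0,0],[-0.02,0.06,-0.1,0,0,0,0],[-0.052,0.234,-0.1,0,0,0,0],[-0.052,0.234,-0.1,0,0,0,0],[-0.052,0.234,-0.1,0,0,0,0],[-0.052,0.234,-0.1,0,0,0,0],[-0.052,0.234,-0.1,0,0,0,0],[-0.052,0.234,-0.1,0,0,0,0]]]' 20
python3 - <<'E'
from h import *
im,E,s=shot('wrist','w7.png'); np.savez('w7.npz',K=E[0],R=E[1],t=E[2]); print(s['clock'],s['eef_pos'],s['q'],s['width'])
cv2.imwrite('pics/w7b.png',cv2.resize(im[0:320,80:480],None,fx=1.9,fy=1.85,interpolation=cv2.INTER_CUBIC))
E
```

```text
clock: 9.0
eef_pos: [0.5945, 0.071, 0.2188]
tool_rot: [[-0.979, 0.205, 0.003], [0.205, 0.979, 0.002], [-0.003, 0.003, -1.0]]
force: [-0.6, 0.5, 0.1]
width: 0.0426
9.0 [0.59445755 0.07102547 0.21884229] [ 13.03616516  32.13837931 -37.34092381 109.11530047  26.02116078
  47.15943833  40.06790552] 0.04260745120393436
```

View pics/w7.png

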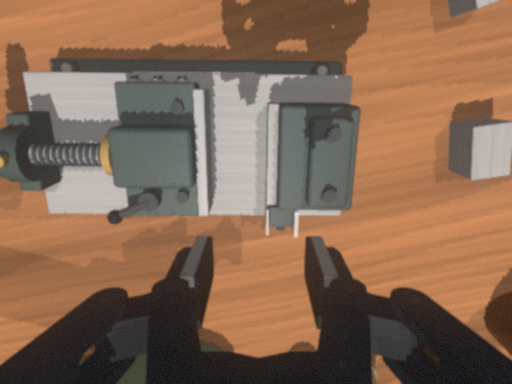

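```bash
python3 - <<'E'
import cv2
im=cv2.imread('pics/w7.png')
cv2.imwrite('pics/w7b.png',cv2.resize(im[60:250,180:310],None,fx=4,fy=3.1,interpolation=cv2.INTER_CUBIC))
cv2.imwrite('pics/w7c.png',cv2.resize(im[55:225,15:365],None,fx=2.2,fy=2.2,interpolation=cv2.INTER_CUBIC))
E
```

```text
(no output)
```

View pics/w7b.png

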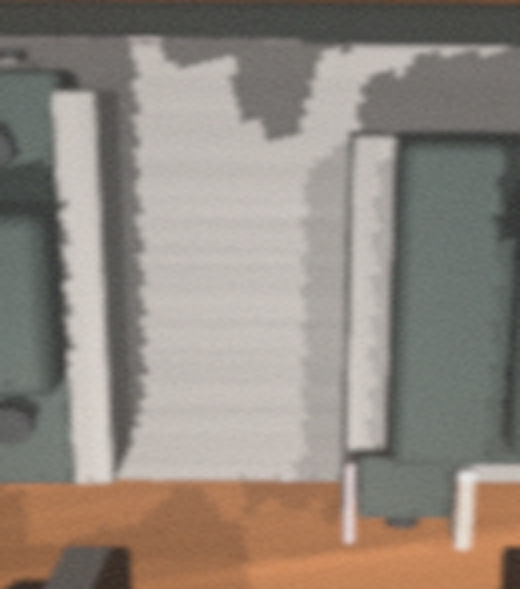

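View pics/w7c.png

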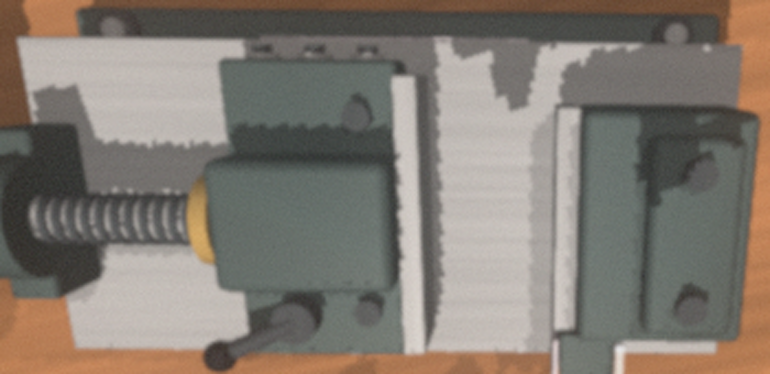

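```bash
cat > fit7.py <<'E'
from h import *
from scipy.optimize import least_squares
s=dict(np.load('w7.npz')); E=(s['K'],s['R'],s['t'])
B=lambda x,y:(180+x/4,60+y/3.1); C=lambda x,y:(15+x/2.2,55+y/2.2)
obs=[('t',-62,-.140,.05,C(18,38)),('t',62,-.140,.05,C(75,348)),('t',-62,.130,.05,C(742,45)),('t',62,.130,.05,C(716,352)),
('l',-40,0,.082,B(352,138)),('l',40,0,.082,B(347,450)),
('f',-50,0,.082,B(97,92)),('f',50,0,.082,B(113,480))]
O=np.array([o[4] for o in obs])
def pts(p):
    x,y,a,ly,fy=p; c,sn=np.cos(a),np.sin(a); P=[]
    for k,xx,yy,z,_ in obs:
        xx/=1e3; yy={'t':yy,'l':ly,'f':fy}[k]; P.append([x+c*xx-sn*yy,y+sn*xx+c*yy,z])
    return pr(P,E)
r=least_squares(lambda p:(pts(p)-O).ravel(),[.56,.026,-.22,.064,.02]); p=r.x
print(p,np.degrees(p[2]),'gap',p[3]-p[4]); print((pts(p)-O).round(1).tolist())
c,sn=np.cos(p[2]),np.sin(p[2]); print('land',p[0]-sn*p[3],p[1]+c*p[3])
E
python3 fit7.py
```

```text
[ 0.56193286  0.02552461 -0.21541002  0.05992779  0.01226482] -12.34208519374679 gap 0.047662971485026864
[[-0.7, -0.4], [0.1, 0.4], [0.6, -0.3], [0.0, 0.8], [0.2, -0.4], [-0.3, -0.4], [-0.3, -0.1], [0.4, 0.9]]
land 0.5747423075299148 0.08406740576897441
```

```bash
python3 -m pendant '[[[0.012,0.186,0.04,0,0,1.47,0.6],[0.012,0.186,0.04,0,0,1.47,0.6],[0.012,0.186,0.04,0,0,1.47,0.6],[0.012,0.186,0.04,0,0,1.47,0.6],[0.012,0.186,0.04,0,0,1.47,0.6],[0.012,0.186,0.04,0,0,1.47,0.6],[0.012,0.186,0.04,0,0,1.47,0.6],[0.012,0.186,0.04,0,0,1.47,0.6],[0.012,0.186,0.04,0,0,1.47,0.6],[0.012,0.186,0.04,0,0,1.47,0.6],[0.012,0.186,0.04,0,0,1.47,0.6],[0.012,0.186,0.04,0,0,1.47,0.6]]]' 30
python3 - <<'E'
from h import *
im,E,s=shot('wrist','w8.png'); np.savez('w8.npz',K=E[0],R=E[1],t=E[2],p=s['eef_pos'],T=s['tool_rot']); print(s['clock'],s['eef_pos'],s['q'],s['width'])
E
```

```text
clock: 10.05
eef_pos: [0.6212, 0.2471, 0.1779]
tool_rot: [[0.12, 0.993, 0.001], [0.993, -0.12, -0.002], [-0.002, 0.001, -1.0]]
force: [-1.6, -0.3, -0.0]
width: 0.0684
10.05 [0.62122526 0.24708579 0.17794253] [-19.5463528   35.45611134 -10.93451065 102.72337711   9.52617149
  42.70763819 -42.43756157] 0.06836351511670088
```

View pics/w8.png

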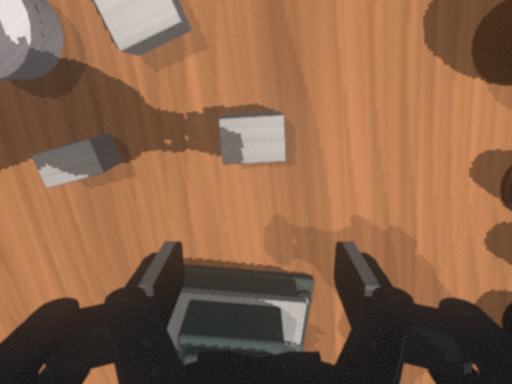

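```bash
python3 - <<'E'
import cv2
im=cv2.imread('pics/w8.png')
cv2.imwrite('pics/w8b.png',cv2.resize(im[95:180,200:305],None,fx=6,fy=6,interpolation=cv2.INTER_CUBIC))
E
```

```text
(no output)
```

View pics/w8b.png

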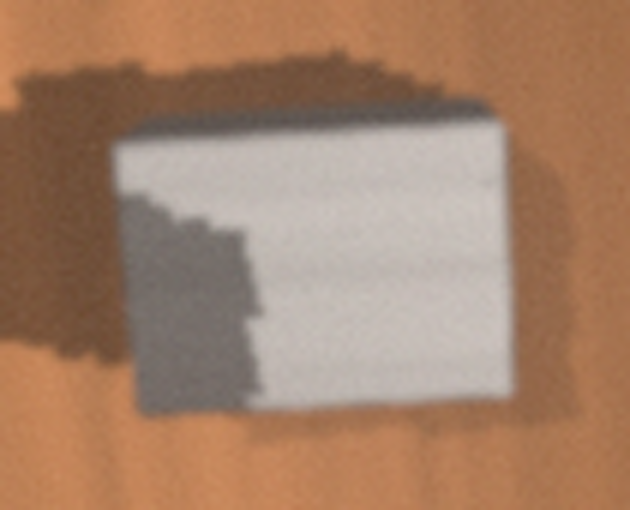

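```bash
cat > blk.py <<'E'
from h import *
from scipy.optimize import least_squares
s=dict(np.load('w8.npz')); E=(s['K'],s['R'],s['t'])
O=np.array([(115,143),(502,120),(514,398),(138,412)])/6+[200,95]
print(bp(O,.04,E).round(4).tolist())
def pts(p):
    c,sn=np.cos(p[2]),np.sin(p[2]); return pr([[p[0]+c*a-sn*b,p[1]+sn*a+c*b,.04] for a,b in[(-.025,.018),(.025,.018),(.025,-.018),(-.025,-.018)]],E)
r=least_squares(lambda p:(pts(p)-O).ravel(),[.62,.285,-.1]); p=r.x; print(p,np.degrees(p[2]),(pts(p)-O).round(1).tolist())
T=s['T']; print('shift', T.T@(np.array([p[0],p[1],.0])-s['p']*[1,1,0]), 'tool y ang',np.degrees(np.arctan2(T[1,1],T[0,1])))
E
python3 blk.py
```

```text
[[0.5974, 0.3025, 0.04], [0.6464, 0.2994, 0.04], [0.6445, 0.2635, 0.04], [0.5951, 0.2676, 0.04]]
[ 0.62083832  0.28321937 -0.06819728] -3.9074161684299855 [[-0.5, -0.5], [0.8, -0.2], [0.1, -0.1], [-0.4, 0.9]]
shift [ 3.58237934e-02 -4.73670799e-03 -7.01741712e-05] tool y ang -6.918551851638254
```

```bash
python3 -m pendant '[[[0.036,-0.005,0.02,0,0,-0.052,0.6],[0.036,-0.005,0.06,0,0,-0.052,0.6],[0.036,-0.005,0.1,0,0,-0.052,0.6],[0.036,-0.005,0.13,0,0,-0.052,0.6],[0.036,-0.005,0.146,0,0,-0.052,0.6],[0.036,-0.005,0.146,0,0,-0.052,0.6],[0.036,-0.005,0.146,0,0,-0.052,0.6]]]' 40
python3 - <<'E'
from h import *
im,E,s=shot('wrist','w9.png'); print(s['clock'],s['eef_pos'],s['width'],s['tool_rot'])
E
```

```text
clock: 10.68
eef_pos: [0.6206, 0.284, 0.0312]
tool_rot: [[0.06, 0.998, 0.0], [0.998, -0.06, -0.002], [-0.002, 0.0, -1.0]]
force: [0.0, 0.1, -0.1]
width: 0.0687
10.6833 [0.6206334  0.28401402 0.03120708] 0.06866368484273912 [[ 5.97726678e-02  9.98212001e-01  1.69864493e-04]
 [ 9.98209282e-01 -5.97721051e-02 -2.35029023e-03]
 [-2.33593476e-03  3.10043431e-04 -9.99997224e-01]]
```

View pics/w9.png

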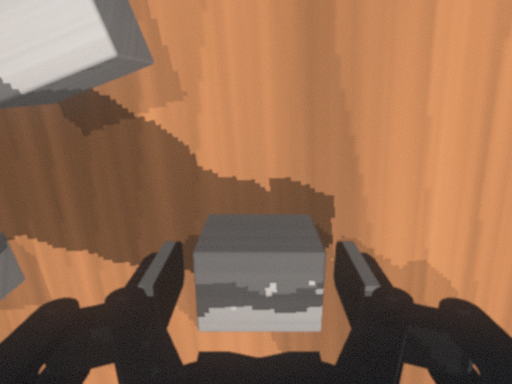

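```bash
python3 -m pendant '[[[0,0,0,0,0,0,-1],[0,0,0,0,0,0,-1],[0,0,0,0,0,0,-1],[0,0,0,0,0,0,-1],[0,0,-0.03,0,0,0,-1],[0,0,-0.07,0,0,0,-1],[0,0,-0.11,0,0,0,-1],[0,0,-0.15,0,0,0,-1],[0,0,-0.15,0,0,0,-1]]]' 45
python3 - <<'E'
from h import *
from scipy.spatial.transform import Rotation as Ro
s=bot.observe(); T=np.array(s['tool_rot']); print(s['eef_pos'],s['width'],s['force'],s['q'])
a=np.radians(-12.34); yc=np.array([-np.sin(a),np.cos(a),0]); xc=np.array([np.cos(a),np.sin(a),0])
P=np.array([.57474,.08407,0])-.022*yc; R=np.c_[yc,xc,[0,0,-1]]
d=P-s['eef_pos']; d[2]=0; print(P,T.T@d,Ro.from_matrix(T.T@R).as_rotvec())
E
```

```text
clock: 11.48
eef_pos: [0.6239, 0.2873, 0.1907]
tool_rot: [[0.06, 0.998, 0.013], [0.998, -0.06, 0.005], [0.005, 0.013, -1.0]]
force: [1.6, 0.9, -4.9]
width: 0.0491
[0.62386295 0.28728162 0.19074889] 0.049143618709275874 [ 1.59181647  0.86713382 -4.88075317] [-21.85967364  35.56802747 -12.01578404 100.18166395  10.19946095
  44.51875415 -42.35388004]
[0.57003833 0.06257827 0.        ] [-0.22753608 -0.0401626  -0.00172548] [ 0.01247868 -0.00629356  0.15501992]
```

```bash
python3 -m pendant '[[[-0.22,-0.042,0.01,0,0,0.155,-1],[-0.22,-0.042,0.01,0,0,0.155,-1],[-0.22,-0.042,0.01,0,0,0.155,-1],[-0.22,-0.042,0.01,0,0,0.155,-1],[-0.22,-0.042,0.01,0,0,0.155,-1],[-0.22,-0.042,0.01,0,0,0.155,-1],[-0.22,-0.042,0.01,0,0,0.155,-1],[-0.22,-0.042,0.01,0,0,0.155,-1]]]' 45
cat > place.py <<'E'
from h import *
from scipy.spatial.transform import Rotation as Ro
s=bot.observe(); T=np.array(s['tool_rot']); print(s['clock'],s['eef_pos'],s['width'],s['force'])
a=np.radians(-12.34); yc=np.array([-np.sin(a),np.cos(a),0]); xc=np.array([np.cos(a),np.sin(a),0])
L=np.array([.57474,.08407,.05]); P=L-.022*yc; R=np.c_[yc,xc,[0,0,-1]]
v=np.array(s['eef_pos'])-L; print('in land frame',v@xc,v@yc,v[2])
d=P-s['eef_pos']; d[2]=0; print(T.T@d,Ro.from_matrix(T.T@R).as_rotvec())
E
python3 place.py; python3 - <<'E'
from h import *
shot('wrist','w10.png'); shot('top','t2.png')
im=cv2.imread('pics/t2.png'); cv2.imwrite('pics/t2b.png',cv2.resize(im[130:230,180:330],None,fx=5,fy=5,interpolation=cv2.INTER_CUBIC))
E
```

```text
clock: 12.15
eef_pos: [0.565, 0.0666, 0.172]
tool_rot: [[0.216, 0.976, 0.002], [0.976, -0.216, -0.002], [-0.001, 0.003, -1.0]]
force: [0.5, 0.3, -4.9]
width: 0.0495
12.15 [0.56499598 0.06658537 0.17199107] 0.049538096619158235 [ 0.52630146  0.25465299 -4.862993  ]
in land frame -0.005782220432286206 -0.019163094839119415 0.12199106884888032
[-2.82211735e-03  5.78942352e-03  1.82472320e-05] [ 0.00254755  0.00123963 -0.00255391]
```

View pics/w10.png

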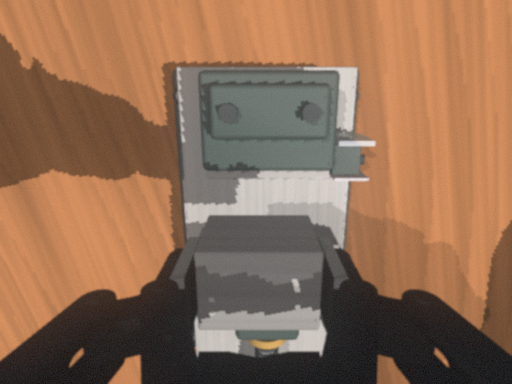

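```bash
python3 -m pendant '[[[-0.003,0.006,0,0,0,0,-1],[-0.003,0.006,0.02,0,0,0,-1],[-0.003,0.006,0.04,0,0,0,-1],[-0.003,0.006,0.05,0,0,0,-1],[-0.003,0.006,0.05,0,0,0,-1]]]' 45
python3 place.py; python3 - <<'E'
from h import *
im,E,s=shot('wrist','w11.png'); np.savez('w11.npz',K=E[0],R=E[1],t=E[2],p=s['eef_pos'],T=s['tool_rot'])
E
```

```text
clock: 12.67
eef_pos: [0.5701, 0.0648, 0.1196]
tool_rot: [[0.212, 0.977, -0.001], [0.977, -0.212, -0.002], [-0.002, -0.001, -1.0]]
force: [0.3, 0.6, -4.7]
width: 0.0498
12.6667 [0.57008332 0.06482603 0.11963467] 0.04976503815695922 [ 0.2550887   0.61917083 -4.65858476]
in land frame -0.00043641588430729796 -0.019794554791751878 0.06963466754883613
[-2.20619127e-03  4.32610995e-04  3.89957748e-06] [-0.00083632  0.0019326   0.00172567]
```

View pics/w11.png

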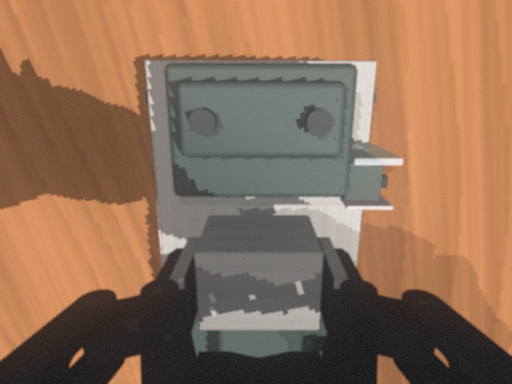

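View pics/t2b.png

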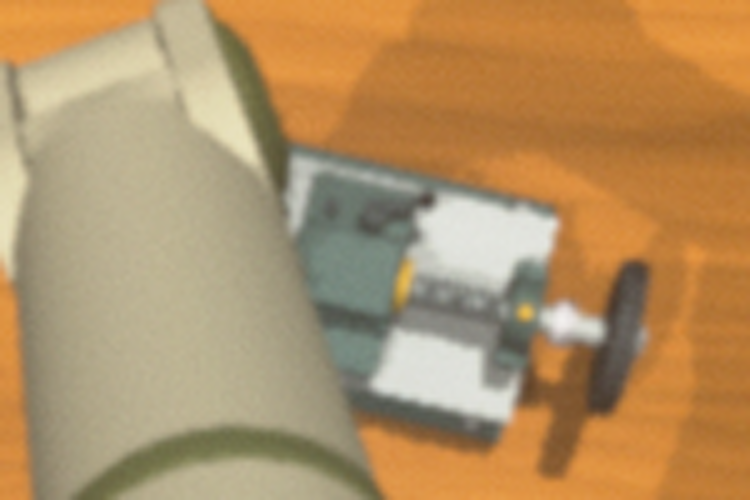

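```bash
python3 - <<'E'
from h import *
s=dict(np.load('w11.npz')); E=(s['K'],s['R'],s['t'])
a=np.radians(-12.34); yc=np.array([-np.sin(a),np.cos(a),0]); xc=np.array([np.cos(a),np.sin(a),0])
L=np.array([.57474,.08407,.05])
for z,px in((.0885,[[206,216],[312,216]]),(.1285,[[197,251],[321,251]]),(.082,[[176,206],[345,206]])):
    v=bp(px,z,E)-L; print(z,(v@xc).round(4),(v@yc).round(4))
im=cv2.imread('pics/w11.png'); cv2.imwrite('pics/w11b.png',cv2.resize(im[180:270,150:400],None,fx=3.1,fy=5,interpolation=cv2.INTER_CUBIC))
E
```

```text
0.0885 [-0.0267  0.025 ] [-0.0043 -0.0041]
0.1285 [-0.0239  0.0222] [-0.0022 -0.0021]
0.082 [-0.0427  0.0425] [-0.0015 -0.0013]
```

View pics/w11b.png

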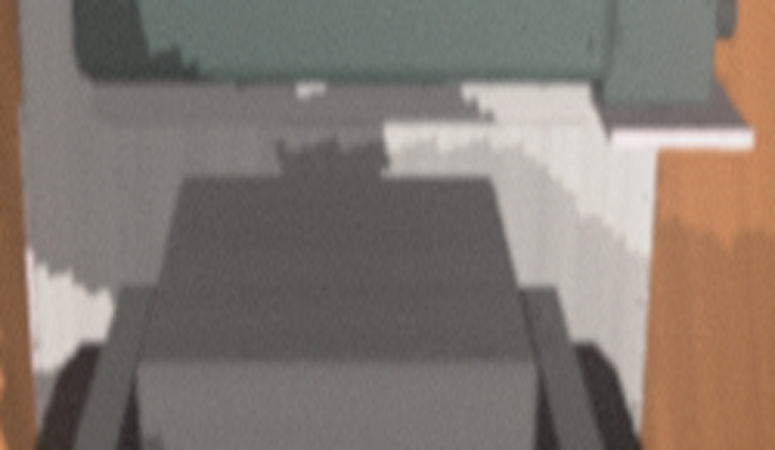

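```bash
python3 -m pendant '[[[-0.001,0,0.012,0,0,0,-1],[-0.001,0,0.024,0,0,0,-1],[-0.001,0,0.036,0,0,0,-1],[-0.001,0,0.036,0,0,0,-1]]]' 45
python3 place.py
```

```text
clock: 13.05
eef_pos: [0.5705, 0.0635, 0.0846]
tool_rot: [[0.213, 0.977, 0.001], [0.977, -0.213, -0.001], [-0.001, 0.001, -1.0]]
force: [-1.0, -0.8, -5.5]
width: 0.0494
13.05 [0.57045075 0.06345116 0.08460156] 0.049356806266841885 [-1.00667772 -0.82604213 -5.48038369]
in land frame 0.00021635288001131263 -0.021059145101392535 0.03460156328452309
[-9.40694551e-04 -2.17046889e-04  9.58037327e-07] [0.00109916 0.00127153 0.00073714]
```

```bash
python3 -m pendant '[[[0,0,0.0015,0,0,0,-1],[0,0,0.0028,0,0,0,-1],[0,0,0.0028,0,0,0,-1]]]' 45
python3 place.py
```

```text
clock: 13.3
eef_pos: [0.5713, 0.0634, 0.0838]
tool_rot: [[0.213, 0.977, 0.003], [0.977, -0.213, -0.001], [-0.0, 0.004, -1.0]]
force: [-0.1, -1.0, -7.0]
width: 0.049
13.3 [0.57126062 0.06343582 0.08380877] 0.048961245684324625 [-0.10077853 -0.96647376 -6.98404088]
in land frame 0.0010107820784959513 -0.02090104507478613 0.0338087725045116
[-1.09866932e-03 -1.01108698e-03 -3.34352911e-06] [0.00361115 0.0002795  0.00028297]
```

```bash
python3 -m pendant '[[[0,0,0,0,0,0,-1],[0,0,0,0,0,0,-1]]]' 45
python3 place.py
```

```text
clock: 13.47
eef_pos: [0.5712, 0.0634, 0.0838]
tool_rot: [[0.214, 0.977, 0.004], [0.977, -0.214, -0.001], [-0.0, 0.004, -1.0]]
force: [-0.3, 0.2, 1.1]
width: 0.0495
13.4667 [0.57123901 0.06338026 0.08376697] 0.04945740199411265 [-0.29752915  0.22105493  1.09120917]
in land frame 0.0010015485034488777 -0.020959946255856298 0.03376696581665066
[-1.03985595e-03 -1.00174779e-03 -3.48863966e-06] [0.00368611 0.00019573 0.00019781]
```

```bash
python3 -m pendant '[[[0,0,0,0,0,0,0.4],[0,0,0,0,0,0,0.4],[0,0,0,0,0,0,0.4],[0,0,-0.02,0,0,0,0.4],[0,0,-0.05,0,0,0,0.4],[0,0,-0.085,0,0,0,0.4],[0,0,-0.11,0,0,0,0.4],[0,0,-0.11,0,0,0,0.4]]]' 40
python3 - <<'E'
from h import *
im,E,s=shot('wrist','w12.png'); np.savez('w12.npz',K=E[0],R=E[1],t=E[2],p=s['eef_pos'],T=s['tool_rot']); print(s['clock'],s['eef_pos'],s['q'])
E
```

```text
clock: 14.13
eef_pos: [0.5729, 0.0637, 0.198]
tool_rot: [[0.214, 0.977, 0.01], [0.977, -0.214, 0.0], [0.002, 0.01, -1.0]]
force: [1.0, -0.9, -0.4]
width: 0.0598
14.1333 [0.57288736 0.0637412  0.19802437] [ -4.10661089  28.32411195 -11.2904109  114.34188444   8.98823641
  37.58262645 -33.52019804]
```

View pics/w12.png

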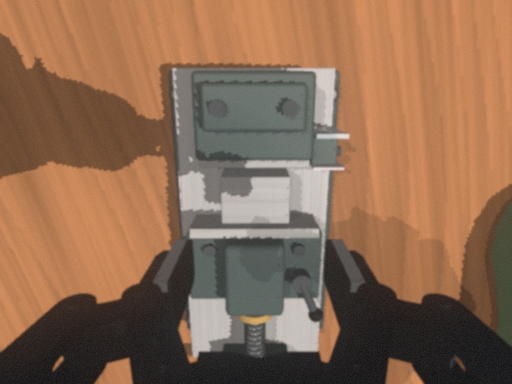

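```bash
python3 - <<'E'
import cv2
im=cv2.imread('pics/w12.png')
cv2.imwrite('pics/w12b.png',cv2.resize(im[150:245,180:350],None,fx=4.5,fy=6,interpolation=cv2.INTER_CUBIC))
E
```

```text
(no output)
```

View pics/w12b.png

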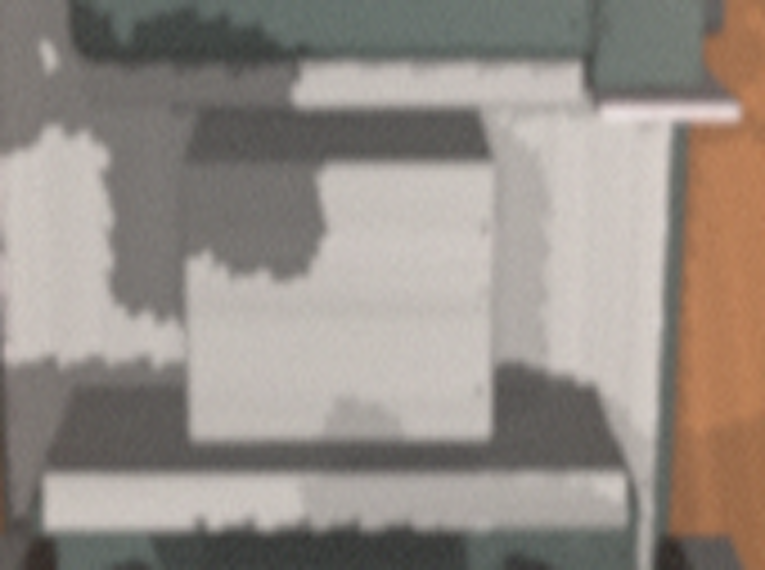

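```bash
python3 - <<'E'
from h import *
s=dict(np.load('w12.npz')); E=(s['K'],s['R'],s['t'])
a=np.radians(-12.34); yc=np.array([-np.sin(a),np.cos(a),0]); xc=np.array([np.cos(a),np.sin(a),0])
L=np.array([.57474,.08407,.05]); Z=lambda P:np.array(P)/[4.5,6]+[180,150]
for n,z,px in(('block',.09,[(187,160),(492,160),(492,440),(190,440)]),('fence',.082,[(43,470),(628,470)]),('land',.082,[(100,107),(580,108)])):
    v=bp(Z(px),z,E)-L; print(n,(v@xc).round(4),(v@yc).round(4))
E
```

```text
block [-0.0232  0.0248  0.0258 -0.0239] [-0.0051 -0.0053 -0.041  -0.0408]
fence [-0.0499  0.05  ] [-0.0482 -0.0486]
land [-0.0379  0.0397] [-0.0006 -0.0009]
```

```bash
python3 - <<'E'
import re
t=open('wheel.py').read()
t=t.replace("""def target(r,phi,yo=0):""","""def target(r,ang,phi,yo=0,up=0):""").replace("return W+R@np.array([0,0,-r])+B[:,1]*yo, R","a=np.radians(ang); return W+B@np.array([-r*np.sin(a),yo,-r*np.cos(a)-up]), R")
open('wheel.py','w').write(t)
E
python3 wheel.py 0.048 -32 0 0 0.07
```

```text
(array([-0.2276, -0.0254,  0.0046]), array([ 0.007,  0.005, -1.567]))
{'r': np.float64(0.1159), 'ang': np.float64(-0.5), 'yo': np.float64(0.2277), 'phi': np.float64(-0.45), 'F': array([-0.01, -0.18,  0.62]), 'M': array([-0.02,  0.02,  0.  ]), 'w': 0.0599, 't': 14.1833}
```

```bash
python3 -m pendant '[[[-0.03,0,0,0,0,-0.12,0.4],[-0.06,-0.005,0,0,0,-0.24,0.2],[-0.228,-0.025,0.004,0,0,-1.567,0],[-0.228,-0.025,0.004,0,0,-1.567,0],[-0.228,-0.025,0.004,0,0,-1.567,0],[-0.228,-0.025,0.004,0,0,-1.567,0],[-0.228,-0.025,0.004,0,0,-1.567,0],[-0.228,-0.025,0.004,0,0,-1.567,0],[-0.228,-0.025,0.004,0,0,-1.567,0],[-0.228,-0.025,0.004,0,0,-1.567,0],[-0.228,-0.025,0.004,0,0,-1.567,0],[-0.228,-0.025,0.004,0,0,-1.567,0]]]' 20
python3 wheel.py 0.046 -32 0 0 0; python3 - <<'E'
from h import *
print(bot.observe()['q'])
E
```

```text
clock: 15.18
eef_pos: [0.497, -0.1541, 0.1882]
tool_rot: [[-0.958, 0.286, 0.001], [0.286, 0.958, -0.0], [-0.001, -0.0, -1.0]]
force: [0.1, -0.2, 0.1]
width: 0.0429
(array([-0.0023,  0.0012,  0.0692]), array([-0.   ,  0.001, -0.07 ]))
{'r': np.float64(0.1115), 'ang': np.float64(-13.92), 'yo': np.float64(-0.0011), 'phi': np.float64(-0.08), 'F': array([-0.09, -0.17, -0.08]), 'M': array([-0.01, -0.01, -0.  ]), 'w': 0.0429, 't': 15.1833}
[ 36.92686659  29.52397968 -36.4483604  120.39701412  28.10464392
  38.47410134  54.91648328]
```

Descend onto the rim and close with 20 N.

```bash
python3 -m pendant '[[[-0.002,0.001,0.02,0,0,-0.07,0],[-0.002,0.001,0.05,0,0,-0.07,0],[-0.002,0.001,0.069,0,0,-0.07,0],[-0.002,0.001,0.069,0,0,-0.07,0],[-0.002,0.001,0.069,0,0,-0.07,0],[-0.002,0.001,0.069,0,0,-0.07,-1],[-0.002,0.001,0.069,0,0,-0.07,-1],[-0.002,0.001,0.069,0,0,-0.07,-1],[-0.002,0.001,0.069,0,0,-0.07,-1]]]' 20
python3 wheel.py; python3 arc.py 6 12 18 24 30 36 42 48 54 60 66 72 78; python3 - <<'E'
from h import *
print(bot.observe()['q'])
E
```

```text
clock: 15.93
eef_pos: [0.5003, -0.1542, 0.1212]
tool_rot: [[-0.975, 0.224, 0.004], [0.224, 0.975, -0.002], [-0.004, -0.001, -1.0]]
force: [-1.2, -1.1, 6.3]
width: 0.0135
{'r': np.float64(0.0475), 'ang': np.float64(-29.78), 'yo': np.float64(-0.0004), 'phi': np.float64(-0.26), 'F': array([ 0.9 , -1.38, -6.3 ]), 'M': array([-0.28,  0.2 ,  0.26]), 'w': 0.0135, 't': 15.9333}
v [ 0.0234 -0.0006 -0.0413] ax [ 0.006  1.    -0.001]
6.0 [-0.0044  0.     -0.0022] [ 0.001  0.105 -0.   ]
12.0 [-0.0091  0.     -0.004 ] [ 0.001  0.209 -0.   ]
18.0 [-0.0139  0.0001 -0.0052] [ 0.002  0.314 -0.   ]
24.0 [-0.0188  0.0001 -0.0059] [ 0.003  0.419 -0.001]
30.0 [-0.0238  0.0001 -0.0062] [ 0.003  0.524 -0.001]
36.0 [-0.0288  0.0002 -0.0059] [ 0.004  0.628 -0.001]
42.0 [-0.0337  0.0002 -0.005 ] [ 0.004  0.733 -0.001]
48.0 [-0.0385  0.0002 -0.0037] [ 0.005  0.838 -0.001]
54.0 [-0.0431  0.0003 -0.0019] [ 0.006  0.942 -0.001]
60.0 [-0.0475  0.0003  0.0004] [ 6.000e-03  1.047e+00 -1.000e-03]
66.0 [-0.0516  0.0003  0.0031] [ 0.007  1.152 -0.002]
72.0 [-0.0555  0.0003  0.0063] [ 0.008  1.257 -0.002]
78.0 [-0.059   0.0004  0.0098] [ 0.008  1.361 -0.002]
[ 32.72499418  35.05604599 -31.46874559 123.14910742  36.11989957
  30.77829793  51.15860138]
```

```bash
python3 -m pendant '[[[-0.0044,0,-0.0022,0,0.065,0,-1],[-0.0091,0,-0.004,0,0.13,0,-1],[-0.0139,0,-0.0052,0,0.195,0,-1],[-0.0188,0,-0.0059,0,0.26,0,-1],[-0.0238,0,-0.0062,0,0.325,0,-1],[-0.0288,0,-0.0059,0,0.39,0,-1]]]' 20
python3 wheel.py
```

```text
clock: 16.43
eef_pos: [0.5254, -0.1598, 0.1269]
tool_rot: [[-0.899, 0.223, -0.376], [0.206, 0.975, 0.085], [0.386, -0.001, -0.923]]
force: [-10.4, 2.1, -0.8]
width: 0.0138
{'r': np.float64(0.047), 'ang': np.float64(2.56), 'yo': np.float64(-0.0004), 'phi': np.float64(22.7), 'F': array([10.62, -0.26,  0.83]), 'M': array([0.3 , 1.91, 0.28]), 'w': 0.0138, 't': 16.4333}
```

```bash
python3 arc.py 6 12 18 24 30 36 42
```

```text
v [ 0.0162 -0.0005 -0.0441] ax [0.005 1.    0.001]
6.0 [-0.0047  0.     -0.0014] [0.001 0.105 0.   ]
12.0 [-0.0095  0.0001 -0.0024] [0.001 0.209 0.   ]
18.0 [-0.0144  0.0001 -0.0028] [0.002 0.314 0.   ]
24.0 [-0.0193  0.0001 -0.0028] [0.002 0.419 0.001]
30.0 [-0.0242  0.0001 -0.0022] [0.003 0.524 0.001]
36.0 [-0.029   0.0002 -0.0011] [0.003 0.628 0.001]
42.0 [-0.0337  0.0002  0.0005] [0.004 0.733 0.001]
```

```bash
python3 -m pendant '[[[-0.0047,0,-0.0014,0,0.065,0,-1],[-0.0095,0,-0.0024,0,0.13,0,-1],[-0.0144,0,-0.0028,0,0.195,0,-1],[-0.0193,0,-0.0028,0,0.26,0,-1],[-0.0242,0,-0.0022,0,0.325,0,-1],[-0.029,0,-0.0011,0,0.39,0,-1]]]' 20
python3 wheel.py; python3 - <<'E'
from h import *
print(bot.observe()['q'])
im,E,s=shot('wrist','w13.png')
im=shot('top')[0]; cv2.imwrite('pics/t3b.png',cv2.resize(im[130:230,180:330],None,fx=5,fy=5,interpolation=cv2.INTER_CUBIC))
E
```

```text
clock: 16.93
eef_pos: [0.5516, -0.1656, 0.1167]
tool_rot: [[-0.687, 0.223, -0.691], [0.157, 0.975, 0.158], [0.709, -0.0, -0.705]]
force: [-14.2, 4.1, -3.5]
width: 0.0135
{'r': np.float64(0.0468), 'ang': np.float64(38.3), 'yo': np.float64(-0.0004), 'phi': np.float64(45.16), 'F': array([14.75,  0.89,  3.53]), 'M': array([0.36, 1.15, 0.05]), 'w': 0.0135, 't': 16.9333}
[ 29.58231829  56.52637953 -33.32414683  87.36565693  16.73816743
  88.72172771  67.52813831]
```

View pics/w13.png

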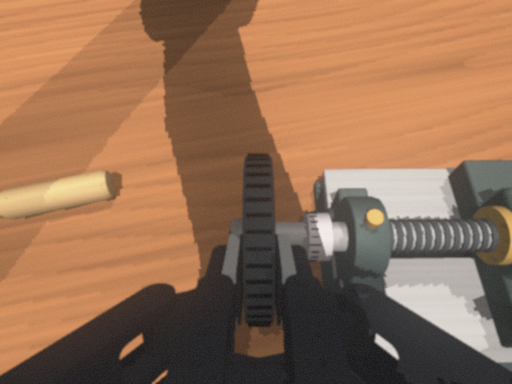

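View pics/t3b.png

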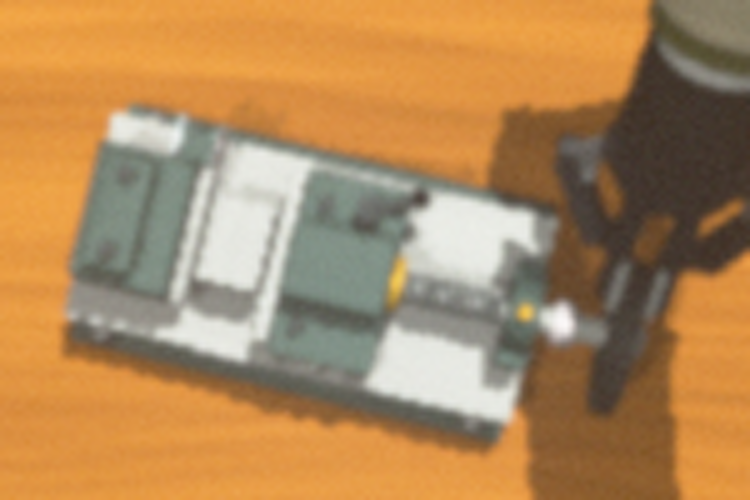

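```bash
python3 -m pendant '[[[0,0,0,0,0,0,0],[0,0,0,0,0,0,0],[0,0,0,0,0,0,0],[0,0,-0.04,0,0,0,0],[0,0,-0.06,0,0,0,0]]]' 20
python3 wheel.py 0.046 -32 0 0 0.04
```

```text
clock: 17.45
eef_pos: [0.597, -0.1763, 0.1613]
tool_rot: [[-0.696, 0.225, -0.682], [0.161, 0.974, 0.157], [0.7, -0.0, -0.715]]
force: [-0.2, 0.8, 1.2]
width: 0.0426
(array([0.0698, 0.0002, 0.0716]), array([ 0.002, -0.775, -0.006]))
{'r': np.float64(0.111), 'ang': np.float64(42.91), 'yo': np.float64(-0.0009), 'phi': np.float64(44.39), 'F': array([ 0.33,  0.74, -1.22]), 'M': array([-0.17, -0.7 , -0.  ]), 'w': 0.0426, 't': 17.45}
```

```bash
python3 -m pendant '[[[0.07,0,0.0715,0,-0.775,0,0],[0.07,0,0.0715,0,-0.775,0,0],[0.07,0,0.0715,0,-0.775,0,0],[0.07,0,0.0715,0,-0.775,0,0],[0.07,0,0.0715,0,-0.775,0,0],[0.07,0,0.0715,0,-0.775,0,0],[0.07,0,0.0715,0,-0.775,0,0],[0.07,0,0.0715,0,-0.775,0,0]]]' 20
python3 wheel.py 0.046 -32 0
```

```text
clock: 18.12
eef_pos: [0.4961, -0.1533, 0.1588]
tool_rot: [[-0.975, 0.223, 0.001], [0.223, 0.975, -0.003], [-0.001, -0.003, -1.0]]
force: [-0.7, 0.2, -0.3]
width: 0.0429
(array([-0.0035,  0.0006,  0.0398]), array([-0.003,  0.001, -0.005]))
{'r': np.float64(0.0836), 'ang': np.float64(-19.49), 'yo': np.float64(-0.0005), 'phi': np.float64(-0.07), 'F': array([0.68, 0.02, 0.29]), 'M': array([-0.01,  0.04, -0.06]), 'w': 0.0429, 't': 18.1167}
```

```bash
python3 -m pendant '[[[-0.003,0.0005,0.03,0,0,0,0],[-0.003,0.0005,0.04,0,0,0,0],[-0.003,0.0005,0.04,0,0,0,0],[-0.003,0.0005,0.04,0,0,0,-1],[-0.003,0.0005,0.04,0,0,0,-1],[-0.003,0.0005,0.04,0,0,0,-1],[-0.003,0.0005,0.04,0,0,0,-1]]]' 20
python3 wheel.py; python3 arc.py 6 12 18 24 30 36 42 48 54
```

```text
clock: 18.7
eef_pos: [0.5011, -0.1543, 0.1175]
tool_rot: [[-0.975, 0.224, -0.002], [0.224, 0.975, -0.001], [0.002, -0.002, -1.0]]
force: [-0.8, -4.1, -0.5]
width: 0.0134
{'r': np.float64(0.0439), 'ang': np.float64(-31.24), 'yo': np.float64(-0.0004), 'phi': np.float64(0.11), 'F': array([-0.16, -4.14,  0.5 ]), 'M': array([-0.67, -0.03,  0.29]), 'w': 0.0134, 't': 18.7}
v [ 0.0228 -0.0006 -0.0375] ax [ 0.006  1.    -0.002]
6.0 [-0.004   0.     -0.0022] [ 0.001  0.105 -0.   ]
12.0 [-0.0083  0.     -0.0039] [ 0.001  0.209 -0.   ]
18.0 [-0.0127  0.0001 -0.0052] [ 0.002  0.314 -0.001]
24.0 [-0.0172  0.0001 -0.0061] [ 0.003  0.419 -0.001]
30.0 [-0.0218  0.0001 -0.0064] [ 0.003  0.524 -0.001]
36.0 [-0.0264  0.0002 -0.0063] [ 0.004  0.628 -0.001]
42.0 [-0.031   0.0002 -0.0057] [ 0.005  0.733 -0.001]
48.0 [-0.0354  0.0002 -0.0046] [ 0.005  0.838 -0.001]
54.0 [-0.0397  0.0002 -0.003 ] [ 0.006  0.942 -0.002]
```

```bash
python3 -m pendant '[[[-0.004,0,-0.0022,0,0.08,0,-1],[-0.0083,0,-0.0039,0,0.16,0,-1],[-0.0127,0,-0.0052,0,0.24,0,-1],[-0.0172,0,-0.0061,0,0.32,0,-1],[-0.0218,0,-0.0064,0,0.4,0,-1],[-0.0264,0,-0.0063,0,0.48,0,-1],[-0.031,0,-0.0057,0,0.56,0,-1],[-0.0354,0,-0.0046,0,0.64,0,-1],[-0.0354,0,-0.0046,0,0.64,0,-1]]]' 20
python3 wheel.py
python3 - <<'E'
from h import *
im=shot('top')[0]; cv2.imwrite('pics/t4b.png',cv2.resize(im[130:230,180:330],None,fx=5,fy=5,interpolation=cv2.INTER_CUBIC))
E
python3 wheel.py
```

```text
clock: 19.45
eef_pos: [0.5341, -0.1617, 0.1213]
tool_rot: [[-0.773, 0.223, -0.594], [0.178, 0.975, 0.135], [0.609, -0.001, -0.793]]
force: [-6.2, -2.8, 6.0]
width: 0.0136
{'r': np.float64(0.0427), 'ang': np.float64(15.05), 'yo': np.float64(-0.0004), 'phi': np.float64(37.51), 'F': array([ 5.43, -4.05, -6.03]), 'M': array([-0.45,  1.27,  0.82]), 'w': 0.0136, 't': 19.45}
{'r': np.float64(0.0428), 'ang': np.float64(14.97), 'yo': np.float64(-0.0004), 'phi': np.float64(37.25), 'F': array([ 5.92, -3.22, -1.72]), 'M': array([-0.43,  0.87,  0.71]), 'w': 0.0136, 't': 19.5}
```

View pics/t4b.png

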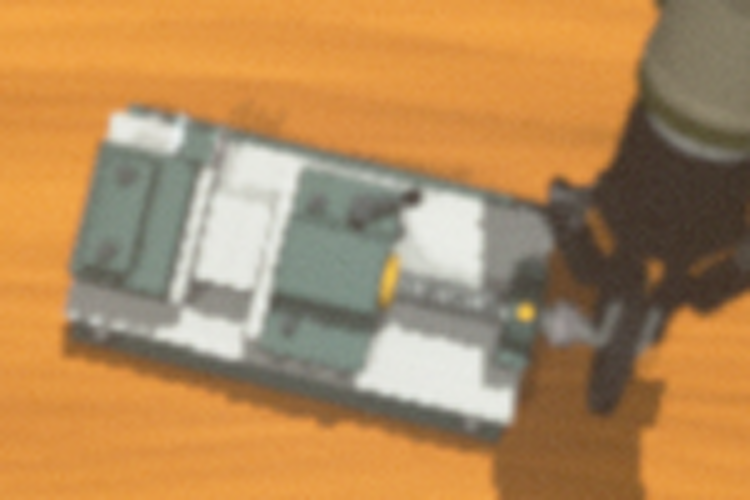

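```bash
python3 -m pendant '[[[0,0,0,0,0,0,0],[0,0,0,0,0,0,0],[0,0,0,0,0,0,0],[0,0,-0.04,0,0,0,0],[0,0,-0.08,0,0,0,0],[0,0,-0.1,0,0,0,0]]]' 20
python3 - <<'E'
from wheel import *
s=bot.observe(); print(s['clock'],s['eef_pos']); print(rel(np.array([.5945,.071,.219]),base()))
E
```

```text
clock: 20.0
eef_pos: [0.5967, -0.1749, 0.2054]
tool_rot: [[-0.783, 0.225, -0.58], [0.18, 0.974, 0.134], [0.595, 0.001, -0.804]]
force: [1.0, 1.0, 0.5]
width: 0.0428
20.0 [ 0.59665712 -0.1748511   0.20544262]
(array([0.0541, 0.2391, 0.0234]), array([ 0.003, -0.637, -0.006]))
```

```bash
python3 -m pendant '[[[0.054,0.239,0.023,0,-0.637,0,0],[0.054,0.239,0.023,0,-0.637,0,0],[0.054,0.239,0.023,0,-0.637,0,0],[0.054,0.239,0.023,0,-0.637,0,0],[0.054,0.239,0.023,0,-0.637,0,0],[0.054,0.239,0.023,0,-0.637,0,0],[0.054,0.239,0.023,0,-0.637,0,0],[0.054,0.239,0.023,0,-0.637,0,0],[0.054,0.239,0.023,0,-0.637,0,0]]]' 20
python3 - <<'E'
from h import *
im,E,s=shot('wrist','w14.png'); np.savez('w14.npz',K=E[0],R=E[1],t=E[2]); print(s['clock'],s['eef_pos'],s['tool_rot'])
cv2.imwrite('pics/w14b.png',cv2.resize(im[60:250,180:310],None,fx=4,fy=3.1,interpolation=cv2.INTER_CUBIC))
E
```

```text
clock: 20.75
eef_pos: [0.592, 0.0706, 0.2158]
tool_rot: [[-0.975, 0.224, -0.005], [0.224, 0.975, -0.0], [0.005, -0.001, -1.0]]
force: [0.2, 0.8, 0.2]
width: 0.0425
20.75 [0.5920365  0.07058357 0.21579619] [[-9.74612609e-01  2.23841494e-01 -5.02472516e-03]
 [ 2.23844659e-01  9.74624832e-01 -6.94524765e-05]
 [ 4.88167557e-03 -1.19244715e-03 -9.99987374e-01]]
```

View pics/w14b.png

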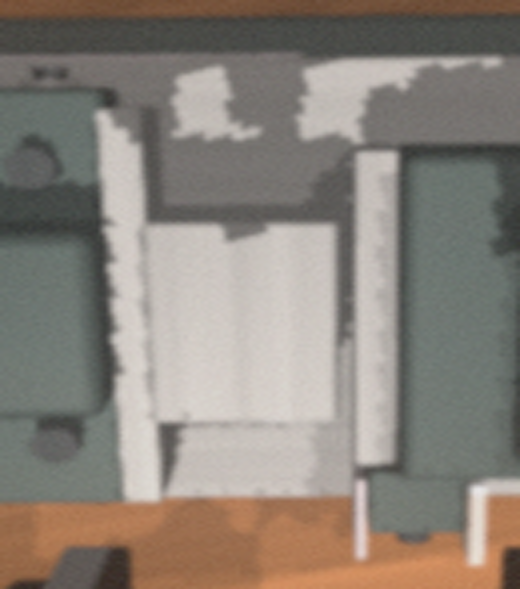

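```bash
cat > gap.py <<'E'
from h import *
def gap(npz,fence,land,block,Z):
    s=dict(np.load(npz)); E=(s['K'],s['R'],s['t'])
    a=np.radians(-12.34); yc=np.array([-np.sin(a),np.cos(a),0]); xc=np.array([np.cos(a),np.sin(a),0]); L=np.array([.57474,.08407,.05])
    o={}
    for n,z,px in(('fence',.082,fence),('land',.082,land),('block',.09,block)):
        v=bp(Z(px),z,E)-L; o[n]=v@yc; print(n,(v@xc).round(4),(v@yc).round(4))
    print('gap',o['land'].mean()-o['fence'].mean())
E
python3 - <<'E'
from gap import *
gap('w14.npz',[(146,108),(161,498)],[(357,152),(355,465)],[(149,225),(335,225),(334,420),(157,420)],lambda P:np.array(P)/[4,3.1]+[180,60])
gap('w7.npz',[(97,92),(113,480)],[(352,138),(347,450)],[(97,92)],lambda P:np.array(P)/[4,3.1]+[180,60])
E
```

```text
fence [-0.0503  0.0491] [-0.0384 -0.0399]
land [-0.0398  0.0401] [ 0.0003 -0.0001]
block [-0.0238 -0.0235  0.0251  0.0248] [-0.0381 -0.0039 -0.0044 -0.0388]
gap 0.03926066631770105
fence [-0.0499  0.0492] [-0.0474 -0.048 ]
land [-0.0397  0.0403] [-0.0002  0.0002]
block [-0.0501] [-0.0462]
gap 0.04770100368951977
```

```bash
python3 wheel.py 0.047 -8 0 0 0.06
```

```text
(array([ 0.0218, -0.2381,  0.0293]), array([-0.001, -0.005, -0.008]))
{'r': np.float64(0.1365), 'ang': np.float64(7.28), 'yo': np.float64(0.238), 'phi': np.float64(0.31), 'F': array([-0.13, -1.  ,  0.17]), 'M': array([ 0.02, -0.02,  0.03]), 'w': 0.0426, 't': 20.8}
```

```bash
python3 -m pendant '[[[0.022,-0.238,0.01,0,0,-0.008,0],[0.022,-0.238,0.02,0,0,-0.008,0],[0.022,-0.238,0.029,0,0,-0.008,0],[0.022,-0.238,0.029,0,0,-0.008,0],[0.022,-0.238,0.029,0,0,-0.008,0],[0.022,-0.238,0.029,0,0,-0.008,0],[0.022,-0.238,0.029,0,0,-0.008,0],[0.022,-0.238,0.029,0,0,-0.008,0],[0.022,-0.238,0.029,0,0,-0.008,0]]]' 20
python3 wheel.py 0.047 -8 0
```

```text
clock: 21.55
eef_pos: [0.5169, -0.1571, 0.1865]
tool_rot: [[-0.976, 0.219, -0.005], [0.219, 0.976, 0.001], [0.006, 0.0, -1.0]]
force: [1.0, 0.1, 0.2]
width: 0.0428
(array([-0.0005, -0.0004,  0.0599]), array([ 0.   , -0.006, -0.001]))
{'r': np.float64(0.1067), 'ang': np.float64(-3.6), 'yo': np.float64(0.0004), 'phi': np.float64(0.32), 'F': array([-0.99,  0.28, -0.22]), 'M': array([ 0.03, -0.03,  0.01]), 'w': 0.0428, 't': 21.55}
```

```bash
python3 -m pendant '[[[-0.0005,-0.0004,0.03,0,0,0,0],[-0.0005,-0.0004,0.05,0,0,0,0],[-0.0005,-0.0004,0.06,0,0,0,0],[-0.0005,-0.0004,0.06,0,0,0,0],[-0.0005,-0.0004,0.06,0,0,0,-1],[-0.0005,-0.0004,0.06,0,0,0,-1],[-0.0005,-0.0004,0.06,0,0,0,-1],[-0.0005,-0.0004,0.06,0,0,0,-1],[-0.0005,-0.0004,0.06,0,0,0,-1]]]' 25
cat > tq.py <<'E'
from wheel import *
def tq(s):
    B=base(); F=B.T@np.array(s['force']); M=B.T@np.array(s['ft_torque']); d=polar(s); a=np.radians(d['ang']); p=np.radians(d['phi'])
    Ft=F[0]*np.cos(a)-F[2]*np.sin(a); Fr=-F[0]*np.sin(a)-F[2]*np.cos(a)
    Mt=M[1]+np.sin(p)-.21*(np.cos(p)*F[0]-np.sin(p)*F[2])
    return f"t {s['clock']:.2f} ang {d['ang']:.2f} phi {d['phi']:.2f} r {d['r']:.4f} Ft {Ft:.2f} Frout {Fr:.2f} Fy {F[1]:.2f} Mtcp {Mt:.3f} tau {d['r']*Ft-Mt:.3f} rFt {d['r']*Ft:.3f}"
print(tq(bot.observe()))
E
python3 tq.py; python3 arc.py 4 8 12 16 20
```

```text
clock: 22.3
eef_pos: [0.5173, -0.1578, 0.1278]
tool_rot: [[-0.976, 0.217, -0.004], [0.217, 0.976, -0.001], [0.004, -0.002, -1.0]]
force: [0.6, -5.7, 4.2]
width: 0.0134
t 22.30 ang -7.38 phi 0.22 r 0.0482 Ft -2.30 Frout 3.92 Fy -5.42 Mtcp 0.277 tau -0.388 rFt -0.111
v [ 0.0064 -0.0003 -0.0478] ax [-0.001  1.    -0.002]
4.0 [-0.0033 -0.     -0.0003] [-0.    0.07 -0.  ]
8.0 [-0.0067 -0.     -0.0004] [-0.    0.14 -0.  ]
12.0 [-0.0101 -0.     -0.0003] [-0.     0.209 -0.   ]
16.0 [-0.0134 -0.      0.0001] [-0.     0.279 -0.001]
20.0 [-0.0167 -0.      0.0007] [-0.     0.349 -0.001]
```

```bash
python3 -m pendant '[[[-0.0033,0,-0.0003,0,0.07,0,-1],[-0.0067,0,-0.0004,0,0.14,0,-1],[-0.0101,0,-0.0003,0,0.209,0,-1]]]' 25
python3 tq.py; python3 arc.py 1 2 3 4 5 6
```

```text
clock: 22.55
eef_pos: [0.5254, -0.1597, 0.1282]
tool_rot: [[-0.953, 0.217, -0.213], [0.212, 0.976, 0.045], [0.218, -0.002, -0.976]]
force: [-5.5, -4.8, -4.7]
width: 0.0137
t 22.55 ang 2.51 phi 12.58 r 0.0482 Ft 4.10 Frout -4.89 Fy -5.84 Mtcp -0.267 tau 0.465 rFt 0.198
v [ 0.0084 -0.0004 -0.0475] ax [-0.001  1.    -0.002]
1.0 [-0.0008 -0.     -0.0001] [-0.     0.017 -0.   ]
2.0 [-0.0017 -0.     -0.0003] [-0.     0.035 -0.   ]
3.0 [-0.0025 -0.     -0.0004] [-0.     0.052 -0.   ]
4.0 [-0.0033 -0.     -0.0005] [-0.    0.07 -0.  ]
5.0 [-0.0042 -0.     -0.0006] [-0.     0.087 -0.   ]
6.0 [-0.005  -0.     -0.0006] [-0.     0.105 -0.   ]
```

```bash
python3 -m pendant '[[[-0.0017,0,0,0,0.035,0,-1],[-0.0033,0,-0.0002,0,0.07,0,-1],[-0.005,0,-0.0003,0,0.105,0,-1]]]' 25
python3 tq.py;  python3 arc.py 2 4 6; python3 -m pendant '[[[0,0,0,0,0,0,-1]]]' 25; python3 tq.py
```

```text
clock: 22.8
eef_pos: [0.5304, -0.1607, 0.1274]
tool_rot: [[-0.925, 0.217, -0.311], [0.206, 0.976, 0.066], [0.318, -0.003, -0.948]]
force: [-6.4, -3.4, 5.2]
width: 0.0136
t 22.80 ang 8.63 phi 18.53 r 0.0480 Ft 6.23 Frout 4.29 Fy -4.68 Mtcp -0.221 tau 0.520 rFt 0.299
v [ 0.0082 -0.0004 -0.0472] ax [-0.001  1.    -0.003]
2.0 [-0.0017 -0.     -0.0003] [-0.     0.035 -0.   ]
4.0 [-0.0033 -0.     -0.0005] [-0.    0.07 -0.  ]
6.0 [-0.005  -0.     -0.0006] [-0.     0.105 -0.   ]
clock: 22.88
eef_pos: [0.5308, -0.1609, 0.1273]
tool_rot: [[-0.925, 0.217, -0.312], [0.206, 0.976, 0.067], [0.319, -0.003, -0.948]]
force: [-6.1, -5.1, 12.0]
width: 0.0138
t 22.88 ang 9.21 phi 18.58 r 0.0479 Ft 6.68 Frout 11.04 Fy -6.32 Mtcp 0.242 tau 0.078 rFt 0.320
```

```bash
python3 -m pendant '[[[-0.0008,0,-0.0003,0,0.017,0,-1],[-0.0017,0,-0.0007,0,0.035,0,-1]]]' 25
python3 tq.py;  python3 -m pendant '[[[-0.0008,0,-0.0001,0,0.017,0,-1],[-0.0017,0,-0.0003,0,0.035,0,-1]]]' 25
python3 tq.py;  python3 -m pendant '[[[-0.0008,0,-0.0001,0,0.017,0,-1],[-0.0017,0,-0.0003,0,0.035,0,-1]]]' 25
python3 tq.py
```

```text
clock: 23.05
eef_pos: [0.532, -0.1611, 0.1271]
tool_rot: [[-0.915, 0.216, -0.342], [0.204, 0.976, 0.073], [0.349, -0.002, -0.937]]
force: [-4.9, -2.6, -2.2]
width: 0.0132
t 23.05 ang 10.74 phi 20.46 r 0.0479 Ft 3.73 Frout -2.90 Fy -3.61 Mtcp -0.048 tau 0.227 rFt 0.179
clock: 23.22
eef_pos: [0.5337, -0.1615, 0.1266]
tool_rot: [[-0.902, 0.216, -0.374], [0.201, 0.976, 0.081], [0.382, -0.002, -0.924]]
force: [-4.9, -3.5, -1.4]
width: 0.0137
t 23.22 ang 12.81 phi 22.48 r 0.0478 Ft 3.57 Frout -2.30 Fy -4.48 Mtcp -0.009 tau 0.180 rFt 0.171
clock: 23.38
eef_pos: [0.5352, -0.1619, 0.1262]
tool_rot: [[-0.888, 0.216, -0.405], [0.198, 0.976, 0.088], [0.415, -0.002, -0.91]]
force: [-4.3, -3.0, -0.4]
width: 0.0133
t 23.38 ang 14.79 phi 24.50 r 0.0478 Ft 3.33 Frout -1.27 Fy -3.85 Mtcp 0.061 tau 0.098 rFt 0.159
```

```bash
python3 -m pendant '[[[-0.0008,0,-0.0001,0,0.017,0,-1],[-0.0017,0,-0.0003,0,0.035,0,-1]]]' 25
python3 tq.py;  python3 -m pendant '[[[-0.0008,0,-0.0001,0,0.017,0,-1],[-0.0017,0,-0.0003,0,0.035,0,-1]]]' 25
python3 tq.py
```

```text
clock: 23.55
eef_pos: [0.5368, -0.1622, 0.1257]
tool_rot: [[-0.873, 0.216, -0.436], [0.194, 0.976, 0.095], [0.446, -0.002, -0.895]]
force: [-6.2, -2.6, -2.7]
width: 0.0135
t 23.55 ang 16.83 phi 26.52 r 0.0477 Ft 4.50 Frout -4.17 Fy -3.89 Mtcp -0.104 tau 0.318 rFt 0.215
clock: 23.72
eef_pos: [0.5384, -0.1626, 0.1251]
tool_rot: [[-0.858, 0.216, -0.467], [0.191, 0.976, 0.101], [0.478, -0.002, -0.879]]
force: [-6.0, -2.5, -2.9]
width: 0.0135
t 23.72 ang 18.87 phi 28.53 r 0.0477 Ft 4.06 Frout -4.41 Fy -3.77 Mtcp -0.047 tau 0.241 rFt 0.194
```

```bash
python3 -m pendant '[[[-0.0008,0,-0.0001,0,0.017,0,-1],[-0.0017,0,-0.0003,0,0.035,0,-1]]]' 25
python3 tq.py;  python3 -m pendant '[[[-0.0008,0,-0.0001,0,0.017,0,-1],[-0.0017,0,-0.0003,0,0.035,0,-1]]]' 25
python3 tq.py
```

```text
clock: 23.88
eef_pos: [0.5399, -0.1629, 0.1245]
tool_rot: [[-0.841, 0.216, -0.497], [0.187, 0.976, 0.108], [0.508, -0.002, -0.861]]
force: [-6.5, -3.0, -3.6]
width: 0.0131
t 23.88 ang 20.91 phi 30.55 r 0.0476 Ft 4.08 Frout -5.36 Fy -4.32 Mtcp -0.109 tau 0.303 rFt 0.194
clock: 24.05
eef_pos: [0.5415, -0.1632, 0.1238]
tool_rot: [[-0.823, 0.216, -0.526], [0.183, 0.976, 0.115], [0.538, -0.002, -0.843]]
force: [-7.7, -2.7, -3.8]
width: 0.0135
t 24.05 ang 22.95 phi 32.56 r 0.0476 Ft 4.89 Frout -6.16 Fy -4.30 Mtcp -0.231 tau 0.464 rFt 0.233
```

```bash
python3 -m pendant '[[[-0.0008,0,0,0,0.017,0,-1],[-0.0017,0,-0.0002,0,0.035,0,-1]]]' 25
python3 tq.py
```

```text
clock: 24.22
eef_pos: [0.5429, -0.1635, 0.1231]
tool_rot: [[-0.804, 0.216, -0.554], [0.179, 0.976, 0.121], [0.567, -0.002, -0.823]]
force: [-7.4, -1.6, -4.2]
width: 0.0135
t 24.22 ang 24.98 phi 34.57 r 0.0475 Ft 4.48 Frout -6.74 Fy -3.23 Mtcp -0.169 tau 0.381 rFt 0.213
```

```bash
python3 -m pendant '[[[-0.0008,0,0,0,0.017,0,-1],[-0.0017,0,-0.0002,0,0.035,0,-1]]]' 25
python3 tq.py
```

```text
clock: 24.38
eef_pos: [0.5444, -0.1639, 0.1223]
tool_rot: [[-0.784, 0.216, -0.582], [0.174, 0.976, 0.127], [0.596, -0.002, -0.803]]
force: [-7.9, -2.5, -3.9]
width: 0.0134
t 24.38 ang 27.01 phi 36.58 r 0.0475 Ft 4.59 Frout -6.73 Fy -4.14 Mtcp -0.132 tau 0.350 rFt 0.218
```

```bash
python3 -m pendant '[[[-0.0008,0,0,0,0.017,0,-1],[-0.0017,0,-0.0002,0,0.035,0,-1]]]' 25
python3 tq.py
```

```text
clock: 24.55
eef_pos: [0.5458, -0.1642, 0.1214]
tool_rot: [[-0.763, 0.216, -0.61], [0.17, 0.976, 0.133], [0.624, -0.002, -0.782]]
force: [-7.9, -1.6, -2.9]
width: 0.0132
t 24.55 ang 29.05 phi 38.60 r 0.0474 Ft 4.98 Frout -6.14 Fy -3.31 Mtcp -0.252 tau 0.488 rFt 0.236
```

```bash
python3 -m pendant '[[[-0.0008,0,0,0,0.017,0,-1],[-0.0017,0,-0.0002,0,0.035,0,-1]]]' 25
python3 tq.py; python3 -c "
from h import *
print(bot.observe()['q'])"
```

```text
clock: 24.72
eef_pos: [0.5472, -0.1645, 0.1206]
tool_rot: [[-0.741, 0.216, -0.636], [0.165, 0.976, 0.139], [0.651, -0.002, -0.759]]
force: [-8.9, -1.7, -3.6]
width: 0.0136
t 24.72 ang 31.09 phi 40.61 r 0.0474 Ft 5.23 Frout -7.41 Fy -3.60 Mtcp -0.157 tau 0.404 rFt 0.248
[ 29.81005477  53.80807331 -33.05018885  90.63527329  17.45816707
  83.6761426   67.71310348]
```

```bash
python3 -m pendant '[[[-0.0008,0,0,0,0.017,0,-1],[-0.0017,0,-0.0002,0,0.035,0,-1]]]' 25
python3 tq.py
```

```text
clock: 24.88
eef_pos: [0.5486, -0.1648, 0.1197]
tool_rot: [[-0.718, 0.216, -0.661], [0.16, 0.976, 0.145], [0.677, -0.002, -0.736]]
force: [-8.5, -3.1, -3.8]
width: 0.0135
t 24.88 ang 33.09 phi 42.62 r 0.0473 Ft 4.31 Frout -7.34 Fy -4.93 Mtcp -0.029 tau 0.233 rFt 0.204
```

```bash
python3 -m pendant '[[[-0.0008,0,0.0001,0,0.017,0,-1],[-0.0017,0,0,0,0.035,0,-1]]]' 25
python3 tq.py
```

```text
clock: 25.05
eef_pos: [0.5499, -0.1651, 0.1187]
tool_rot: [[-0.695, 0.216, -0.686], [0.155, 0.976, 0.15], [0.702, -0.002, -0.712]]
force: [-8.1, -2.3, -1.9]
width: 0.0135
t 25.05 ang 35.11 phi 44.62 r 0.0473 Ft 5.01 Frout -5.82 Fy -4.00 Mtcp -0.079 tau 0.316 rFt 0.237
```

```bash
python3 -m pendant '[[[-0.0008,0,0.0001,0,0.017,0,-1],[-0.0017,0,0,0,0.035,0,-1]]]' 25
python3 tq.py
```

```text
clock: 25.22
eef_pos: [0.5512, -0.1653, 0.1176]
tool_rot: [[-0.67, 0.216, -0.71], [0.149, 0.976, 0.155], [0.727, -0.002, -0.687]]
force: [-8.2, -2.6, -1.1]
width: 0.0134
t 25.22 ang 37.15 phi 46.62 r 0.0472 Ft 5.23 Frout -5.33 Fy -4.35 Mtcp -0.045 tau 0.292 rFt 0.247
```

```bash
python3 -m pendant '[[[-0.0008,0,0.0001,0,0.017,0,-1],[-0.0017,0,0,0,0.035,0,-1]]]' 25
python3 tq.py; python3 -c "
from h import *
print(bot.observe()['q'])
im=shot('top')[0]; cv2.imwrite('pics/t5b.png',cv2.resize(im[130:230,180:330],None,fx=5,fy=5,interpolation=cv2.INTER_CUBIC))"
```

```text
clock: 25.38
eef_pos: [0.5524, -0.1657, 0.1166]
tool_rot: [[-0.645, 0.215, -0.733], [0.144, 0.977, 0.16], [0.75, -0.002, -0.661]]
force: [-8.9, -3.0, -0.3]
width: 0.0133
t 25.38 ang 39.15 phi 48.62 r 0.0471 Ft 5.97 Frout -5.30 Fy -4.88 Mtcp -0.173 tau 0.454 rFt 0.281
[ 28.42249742  57.84778207 -31.92853455  85.42197888  15.64266011
  92.14435686  68.5409474 ]
```

View pics/t5b.png

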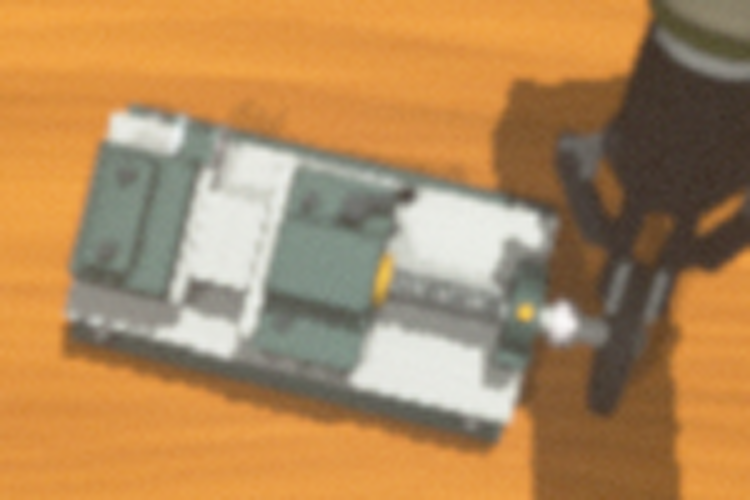

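```bash
python3 -m pendant '[[[-0.0008,0,0.0001,0,0.017,0,-1],[-0.0017,0,0,0,0.035,0,-1]]]' 25
python3 tq.py
```

```text
clock: 25.6
eef_pos: [0.5536, -0.1659, 0.1155]
tool_rot: [[-0.62, 0.216, -0.755], [0.138, 0.976, 0.165], [0.773, -0.002, -0.635]]
force: [-7.9, -2.4, 0.2]
width: 0.0134
t 25.60 ang 41.15 phi 50.59 r 0.0471 Ft 5.52 Frout -4.63 Fy -4.09 Mtcp -0.062 tau 0.322 rFt 0.260
```

```bash
python3 -m pendant '[[[0,0,0,0,0,0,0],[0,0,0,0,0,0,0],[0,0,0,0,0,0,0],[0,0,-0.04,0,0,0,0],[0,0,-0.08,0,0,0,0],[0,0,-0.1,0,0,0,0]]]' 20
python3 - <<'E'
from wheel import *
s=bot.observe(); print(s['clock'],s['eef_pos']); print(rel(np.array([.5945,.0680,.200]),base()))
E
```

```text
clock: 26.1
eef_pos: [0.6332, -0.182, 0.1813]
tool_rot: [[-0.626, 0.217, -0.749], [0.139, 0.976, 0.168], [0.767, 0.001, -0.641]]
force: [0.4, -0.1, -0.5]
width: 0.0429
26.1 [ 0.63319049 -0.18202197  0.18131237]
(array([0.0732, 0.2356, 0.0589]), array([ 0.001, -0.875,  0.001]))
```

```bash
python3 -m pendant '[[[0.073,0.236,0.03,0,-0.875,0,0],[0.073,0.236,0.059,0,-0.875,0,0],[0.073,0.236,0.059,0,-0.875,0,0],[0.073,0.236,0.059,0,-0.875,0,0],[0.073,0.236,0.059,0,-0.875,0,0],[0.073,0.236,0.059,0,-0.875,0,0],[0.073,0.236,0.059,0,-0.875,0,0],[0.073,0.236,0.059,0,-0.875,0,0],[0.073,0.236,0.059,0,-0.875,0,0],[0.073,0.236,0.059,0,-0.875,0,0]]]' 20
python3 - <<'E'
from h import *
im,E,s=shot('wrist','w15.png'); np.savez('w15.npz',K=E[0],R=E[1],t=E[2]); print(s['clock'],s['eef_pos'],s['tool_rot'])
cv2.imwrite('pics/w15b.png',cv2.resize(im[60:250,180:310],None,fx=4,fy=3.1,interpolation=cv2.INTER_CUBIC))
E
```

```text
clock: 26.93
eef_pos: [0.5922, 0.0683, 0.1975]
tool_rot: [[-0.976, 0.217, -0.004], [0.217, 0.976, -0.0], [0.004, -0.001, -1.0]]
force: [1.0, -0.1, -0.4]
width: 0.0427
26.9333 [0.59224888 0.06827746 0.19752119] [[-9.76194976e-01  2.16856075e-01 -4.10016621e-03]
 [ 2.16858184e-01  9.76203116e-01 -7.14389373e-05]
 [ 3.98710306e-03 -9.58892928e-04 -9.99991592e-01]]
```

View pics/w15b.png

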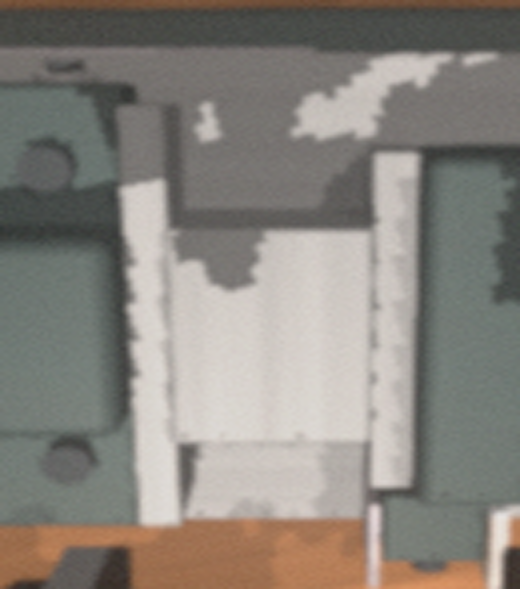

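```bash
python3 - <<'E'
from gap import *
gap('w15.npz',[(167,105),(181,522)],[(374,153),(373,488)],[(172,230),(370,230),(369,440),(177,440)],lambda P:np.array(P)/[4,3.1]+[180,60])
E
```

```text
fence [-0.0503  0.049 ] [-0.0352 -0.036 ]
land [-0.0399  0.0401] [0.0001 0.0007]
block [-0.024  -0.0239  0.0249  0.0248] [-0.0344 -0.0007 -0.0005 -0.0352]
gap 0.03604187334345167
```

```bash
python3 wheel.py 0.047 -3 0 -0.0003 0.04
```

```text
(array([ 0.0204, -0.2365,  0.0303]), array([-0.001, -0.005, -0.   ]))
{'r': np.float64(0.1183), 'ang': np.float64(8.82), 'yo': np.float64(0.2362), 'phi': np.float64(0.27), 'F': array([-0.07,  0.11,  0.01]), 'M': array([0.  , 0.04, 0.03]), 'w': 0.0428, 't': 26.9833}
```

```bash
python3 -m pendant '[[[0.02,-0.236,0,0,-0.005,0,0],[0.02,-0.236,0.005,0,-0.005,0,0],[0.02,-0.236,0.03,0,-0.005,0,0],[0.02,-0.236,0.03,0,-0.005,0,0],[0.02,-0.236,0.03,0,-0.005,0,0],[0.02,-0.236,0.03,0,-0.005,0,0],[0.02,-0.236,0.03,0,-0.005,0,0],[0.02,-0.236,0.03,0,-0.005,0,0],[0.02,-0.236,0.03,0,-0.005,0,0]]]' 20
python3 wheel.py 0.047 -3 0 -0.0003
```

```text
clock: 27.73
eef_pos: [0.5215, -0.1581, 0.1665]
tool_rot: [[-0.976, 0.219, 0.0], [0.219, 0.976, 0.001], [0.0, 0.001, -1.0]]
force: [-0.2, 1.0, -0.5]
width: 0.0425
(array([ 0.0005, -0.0007,  0.0396]), array([ 0.001, -0.   , -0.001]))
{'r': np.float64(0.0865), 'ang': np.float64(-1.33), 'yo': np.float64(0.0004), 'phi': np.float64(0.0), 'F': array([0.38, 0.97, 0.5 ]), 'M': array([ 0.03, -0.01, -0.  ]), 'w': 0.0425, 't': 27.7333}
```

```bash
python3 -m pendant '[[[0,-0.0007,0.025,0,0,0,0],[0,-0.0007,0.039,0,0,0,0],[0,-0.0007,0.039,0,0,0,0],[0,-0.0007,0.039,0,0,0,-1],[0,-0.0007,0.039,0,0,0,-1],[0,-0.0007,0.039,0,0,0,-1],[0,-0.0007,0.039,0,0,0,-1],[0,-0.0007,0.039,0,0,0,-1]]]' 25
python3 tq.py; python3 -m pendant '[[[0,0,0,0,0,0,-1]]]' 25 >/dev/null; python3 tq.py; python3 wheel.py; python3 arc.py 1 2 3
```

```text
clock: 28.4
eef_pos: [0.5212, -0.1587, 0.1289]
tool_rot: [[-0.976, 0.217, 0.002], [0.217, 0.976, -0.002], [-0.002, -0.001, -1.0]]
force: [-0.8, -4.0, 4.3]
width: 0.0134
t 28.40 ang -2.55 phi -0.12 r 0.0489 Ft -0.27 Frout 4.34 Fy -4.10 Mtcp -0.091 tau 0.078 rFt -0.013
t 28.48 ang -2.59 phi -0.12 r 0.0489 Ft -0.40 Frout 5.65 Fy -5.00 Mtcp -0.058 tau 0.038 rFt -0.020
{'r': np.float64(0.0489), 'ang': np.float64(-2.59), 'yo': np.float64(-0.0003), 'phi': np.float64(-0.12), 'F': array([-0.14, -5.  , -5.66]), 'M': array([-0.87,  0.1 ,  0.09]), 'w': 0.0131, 't': 28.4833}
v [ 0.0021 -0.0004 -0.0489] ax [-0.001  1.    -0.001]
1.0 [-0.0009 -0.     -0.    ] [-0.     0.017 -0.   ]
2.0 [-0.0017 -0.     -0.    ] [-0.     0.035 -0.   ]
3.0 [-0.0026 -0.     -0.    ] [-0.     0.052 -0.   ]
```

```bash
python3 -m pendant '[[[-0.0004,0,0,0,0.0087,0,-1]]]' 25 >/dev/null; python3 tq.py; python3 -m pendant '[[[-0.0002,0,0,0,0.004,0,-1]]]' 25 >/dev/null; python3 tq.py
```

```text
t 28.57 ang -2.31 phi 0.37 r 0.0489 Ft 1.21 Frout 7.09 Fy -4.40 Mtcp -0.382 tau 0.441 rFt 0.059
t 28.65 ang -2.17 phi 0.65 r 0.0489 Ft 1.66 Frout 7.65 Fy -5.49 Mtcp -0.300 tau 0.382 rFt 0.081
```

```bash
cat > avg.py <<'E'
import sys
from tq import *
n=int(sys.argv[1]) if len(sys.argv)>1 else 4
L=[]
for i in range(n):
    eyes.camera('top'); s=bot.observe(); B=base(); d=polar(s)
    L.append(np.r_[B.T@np.array(s['force']),B.T@np.array(s['ft_torque']),d['ang'],d['phi'],d['r']])
L=np.array(L); m=L.mean(0); print('F',m[:3].round(2),'M',m[3:6].round(3),'sd',L.std(0)[[0,2,4]].round(2),'ang,phi,r',m[6:].round(3))
a,p=np.radians(m[6:8]); Ft=m[0]*np.cos(a)-m[2]*np.sin(a)
for dd in(.19,.21,.23):
    Mt=m[4]+np.sin(p)-dd*(np.cos(p)*m[0]-np.sin(p)*m[2]); print(dd,'Mtcp',Mt.round(3),'rFt',(m[8]*Ft).round(3),'tau',(m[8]*Ft-Mt).round(3))
E
python3 avg.py 5
```

```text
t 28.65 ang -2.17 phi 0.65 r 0.0489 Ft 1.66 Frout 7.65 Fy -5.49 Mtcp -0.300 tau 0.382 rFt 0.081
F [ 1.32 -4.38 -8.34] M [ 0.909  0.014 -0.073] sd [0.39 0.44 0.04] ang,phi,r [-2.138  0.638  0.049]
0.19 Mtcp -0.243 rFt 0.049 tau 0.293
0.21 Mtcp -0.272 rFt 0.049 tau 0.321
0.23 Mtcp -0.3 rFt 0.049 tau 0.349
```

```bash
python3 -m pendant '[[[-0.0004,0,-0.0001,0,0.0087,0,-1]]]' 25 >/dev/null; python3 avg.py 4;python3 -m pendant '[[[-0.0004,0,-0.0001,0,0.0087,0,-1]]]' 25 >/dev/null; python3 avg.py 4
```

```text
t 28.98 ang -2.09 phi 1.14 r 0.0489 Ft 1.63 Frout 4.56 Fy -4.98 Mtcp -0.156 tau 0.236 rFt 0.080
F [ 2.22 -4.27 -9.12] M [ 0.969  0.232 -0.093] sd [0.65 0.75 0.09] ang,phi,r [-1.982  1.188  0.049]
0.19 Mtcp -0.205 rFt 0.093 tau 0.298
0.21 Mtcp -0.253 rFt 0.093 tau 0.346
0.23 Mtcp -0.301 rFt 0.093 tau 0.394
t 29.27 ang -1.89 phi 1.68 r 0.0488 Ft 2.59 Frout 5.31 Fy -4.49 Mtcp -0.344 tau 0.471 rFt 0.126
F [ 2.58 -4.68 -8.5 ] M [ 0.963  0.317 -0.078] sd [0.46 0.86 0.09] ang,phi,r [-1.795  1.72   0.049]
0.19 Mtcp -0.191 rFt 0.113 tau 0.304
0.21 Mtcp -0.248 rFt 0.113 tau 0.36
0.23 Mtcp -0.304 rFt 0.113 tau 0.417
```

```bash
python3 -m pendant '[[[0,0,0,0,0,0,0],[0,0,0,0,0,0,0],[0,0,0,0,0,0,0],[0,0,-0.035,0,0,0,0],[0,0,-0.06,0,0,0,0],[0,0,-0.06,0,0,0,0]]]' 20
python3 wheel.py 0.1 42 45 -0.0003
```

```text
clock: 29.97
eef_pos: [0.5261, -0.1582, 0.192]
tool_rot: [[-0.976, 0.216, -0.023], [0.216, 0.976, 0.005], [0.024, -0.0, -1.0]]
force: [-0.1, 0.6, 0.2]
width: 0.0428
(array([-0.0653, -0.0017,  0.0361]), array([-0.001,  0.762,  0.002]))
{'r': np.float64(0.112), 'ang': np.float64(1.25), 'yo': np.float64(0.0012), 'phi': np.float64(1.37), 'F': array([ 0.23,  0.56, -0.21]), 'M': array([ 0.01, -0.06, -0.02]), 'w': 0.0428, 't': 29.9667}
```

```bash
python3 -m pendant '[[[-0.035,-0.0017,0.005,0,0.12,0,0],[-0.065,-0.0017,0.02,0,0.3,0,0],[-0.065,-0.0017,0.036,0,0.762,0,0],[-0.065,-0.0017,0.036,0,0.762,0,0],[-0.065,-0.0017,0.036,0,0.762,0,0],[-0.065,-0.0017,0.036,0,0.762,0,0],[-0.065,-0.0017,0.036,0,0.762,0,0],[-0.065,-0.0017,0.036,0,0.762,0,0]]]' 20
python3 wheel.py 0.046 42 45 -0.0003
```

```text
clock: 30.63
eef_pos: [0.5859, -0.1735, 0.1472]
tool_rot: [[-0.685, 0.216, -0.696], [0.151, 0.976, 0.154], [0.713, 0.0, -0.701]]
force: [-1.1, 0.1, 0.8]
width: 0.0427
(array([-0.0001,  0.0004,  0.047 ]), array([-0.002, -0.008,  0.002]))
{'r': np.float64(0.0929), 'ang': np.float64(43.66), 'yo': np.float64(-0.0007), 'phi': np.float64(45.47), 'F': array([ 1.05, -0.17, -0.84]), 'M': array([-0.15, -0.69, -0.01]), 'w': 0.0427, 't': 30.6333}
```

```bash
python3 -m pendant '[[[0,0.0004,0.03,0,0,0,0],[0,0.0004,0.046,0,0,0,0],[0,0.0004,0.046,0,0,0,0],[0,0.0004,0.046,0,0,0,-1],[0,0.0004,0.046,0,0,0,-1],[0,0.0004,0.046,0,0,0,-1],[0,0.0004,0.046,0,0,0,-1],[0,0.0004,0.046,0,0,0,-1]]]' 25
python3 avg.py 2; python3 arc.py -4 -8 -12 -16 -20 -24 -28 -32 -36 -40 -44 -46
```

```text
clock: 31.3
eef_pos: [0.5553, -0.1664, 0.1194]
tool_rot: [[-0.688, 0.216, -0.693], [0.152, 0.976, 0.154], [0.709, 0.0, -0.705]]
force: [2.6, 1.0, 7.4]
width: 0.0134
t 31.30 ang 39.69 phi 45.19 r 0.0512 Ft 2.91 Frout 7.19 Fy 1.58 Mtcp -0.120 tau 0.268 rFt 0.149
F [-2.71  1.77 -7.25] M [-0.185 -0.036  0.147] sd [0.04 0.09 0.04] ang,phi,r [39.695 45.195  0.051]
0.19 Mtcp 0.059 rFt 0.13 tau 0.071
0.21 Mtcp -0.006 rFt 0.13 tau 0.136
0.23 Mtcp -0.071 rFt 0.13 tau 0.201
v [ 0.0049 -0.0004 -0.051 ] ax [-0.001  1.    -0.001]
-4.0 [0.0035 0.     0.0005] [ 0.   -0.07  0.  ]
-8.0 [0.007  0.     0.0012] [ 0.   -0.14  0.  ]
-12.0 [0.0105 0.     0.0021] [ 0.    -0.209  0.   ]
-16.0 [0.0139 0.     0.0033] [ 0.    -0.279  0.   ]
-20.0 [0.0171 0.     0.0048] [ 0.    -0.349  0.   ]
-24.0 [0.0203 0.     0.0064] [ 0.001 -0.419  0.001]
-28.0 [0.0234 0.     0.0083] [ 0.001 -0.489  0.001]
-32.0 [0.0263 0.     0.0104] [ 0.001 -0.559  0.001]
-36.0 [0.029  0.0001 0.0126] [ 0.001 -0.628  0.001]
-40.0 [0.0316 0.0001 0.0151] [ 0.001 -0.698  0.001]
-44.0 [0.034  0.0001 0.0177] [ 0.001 -0.768  0.001]
-46.0 [0.0352 0.0001 0.0191] [ 0.001 -0.803  0.001]
```

```bash
python3 -m pendant '[[[0.0035,0,0.0005,0,-0.07,0,-1],[0.007,0,0.0012,0,-0.14,0,-1],[0.0105,0,0.0021,0,-0.209,0,-1],[0.0139,0,0.0033,0,-0.279,0,-1],[0.0171,0,0.0048,0,-0.349,0,-1]]]' 25 >/dev/null
python3 avg.py 3; python3 arc.py -2 -4 -6 -8
```

```text
t 31.82 ang 20.52 phi 24.90 r 0.0512 Ft -1.96 Frout 1.86 Fy 0.53 Mtcp 0.076 tau -0.176 rFt -0.100
F [-2.19  3.51 -2.58] M [-0.7   -0.801  0.251] sd [1.11 5.83 0.68] ang,phi,r [18.923 24.94   0.051]
0.19 Mtcp -0.208 rFt -0.064 tau 0.145
0.21 Mtcp -0.191 rFt -0.064 tau 0.127
0.23 Mtcp -0.173 rFt -0.064 tau 0.109
v [ 0.0052 -0.0005 -0.0511] ax [-0.002  1.    -0.001]
-2.0 [0.0018 0.     0.0002] [ 0.    -0.035  0.   ]
-4.0 [0.0036 0.     0.0005] [ 0.   -0.07  0.  ]
-6.0 [0.0053 0.     0.0008] [ 0.    -0.105  0.   ]
-8.0 [0.0071 0.     0.0012] [ 0.   -0.14  0.  ]
```

```bash
python3 -m pendant '[[[0.0018,0,0.0002,0,-0.035,0,-1],[0.0036,0,0.0005,0,-0.07,0,-1],[0.0053,0,0.0008,0,-0.105,0,-1],[0.0071,0,0.0012,0,-0.14,0,-1]]]' 25 >/dev/null; python3 tq.py; python3 arc.py -2 -4 -6 -8;
```

```text
t 32.30 ang 12.00 phi 17.27 r 0.0514 Ft 3.79 Frout 18.38 Fy 1.93 Mtcp 0.136 tau 0.059 rFt 0.195
v [ 0.0047 -0.0005 -0.0512] ax [-0.001  1.    -0.001]
-2.0 [0.0018 0.     0.0002] [ 0.    -0.035  0.   ]
-4.0 [0.0036 0.     0.0005] [ 0.   -0.07  0.  ]
-6.0 [0.0053 0.     0.0008] [ 0.    -0.105  0.   ]
-8.0 [0.0071 0.     0.0012] [ 0.   -0.14  0.  ]
```

```bash
python3 -m pendant '[[[0.0018,0,-0.0004,0,-0.035,0,-1],[0.0036,0,-0.0002,0,-0.07,0,-1],[0.0053,0,0.0001,0,-0.105,0,-1],[0.0071,0,0.0005,0,-0.14,0,-1]]]' 25 >/dev/null; python3 tq.py;python3 -m pendant '[[[0.0018,0,0.0001,0,-0.035,0,-1],[0.0036,0,0.0003,0,-0.07,0,-1],[0.0053,0,0.0006,0,-0.105,0,-1],[0.0071,0,0.001,0,-0.14,0,-1],[0.0071,0,0.001,0,-0.14,0,-1]]]' 25 >/dev/null; python3 tq.py; python3 avg.py 2; python3 arc.py 1 2 3 4 8 12 16 20
```

```text
t 32.63 ang 4.00 phi 9.25 r 0.0517 Ft 3.47 Frout 17.26 Fy 2.16 Mtcp -0.036 tau 0.215 rFt 0.179
t 33.05 ang -3.91 phi 1.09 r 0.0518 Ft -0.86 Frout 13.77 Fy 3.08 Mtcp 0.192 tau -0.237 rFt -0.045
t 33.05 ang -3.91 phi 1.09 r 0.0518 Ft -0.86 Frout 13.77 Fy 3.08 Mtcp 0.192 tau -0.237 rFt -0.045
F [  1.69   3.11 -18.76] M [-0.612  0.669 -0.028] sd [0.55 0.51 0.05] ang,phi,r [-3.735  1.21   0.052]
0.19 Mtcp 0.294 rFt 0.024 tau -0.27
0.21 Mtcp 0.253 rFt 0.024 tau -0.229
0.23 Mtcp 0.211 rFt 0.024 tau -0.187
v [ 0.0045 -0.0005 -0.0516] ax [-0.002  1.    -0.001]
1.0 [-0.0009 -0.     -0.0001] [-0.     0.017 -0.   ]
2.0 [-0.0018 -0.     -0.0001] [-0.     0.035 -0.   ]
3.0 [-0.0027 -0.     -0.0002] [-0.     0.052 -0.   ]
4.0 [-0.0036 -0.     -0.0002] [-0.    0.07 -0.  ]
8.0 [-0.0072 -0.     -0.0001] [-0.    0.14 -0.  ]
12.0 [-0.0108 -0.      0.0002] [-0.     0.209 -0.   ]
16.0 [-0.0144 -0.      0.0008] [-0.001  0.279 -0.   ]
20.0 [-0.0179 -0.      0.0016] [-0.001  0.349 -0.001]
```

```bash
python3 -m pendant '[[[-0.0018,0,-0.0005,0,0.035,0,-1],[-0.0036,0,-0.0008,0,0.07,0,-1],[-0.0072,0,-0.0007,0,0.14,0,-1],[-0.0108,0,-0.0004,0,0.209,0,-1],[-0.0144,0,0.0002,0,0.279,0,-1],[-0.0144,0,0.0002,0,0.279,0,-1]]]' 25 >/dev/null; python3 avg.py 3; python3 arc.py 1 2 3 4 6 8 
```

```text
t 33.65 ang 13.79 phi 17.60 r 0.0512 Ft 3.86 Frout 16.34 Fy 0.57 Mtcp 0.265 tau -0.067 rFt 0.198
F [-2.15  1.6  -6.74] M [-0.407 -0.452  0.097] sd [0.45 1.73 0.2 ] ang,phi,r [13.187 17.343  0.051]
0.19 Mtcp -0.145 rFt -0.029 tau 0.116
0.21 Mtcp -0.144 rFt -0.029 tau 0.115
0.23 Mtcp -0.143 rFt -0.029 tau 0.114
v [ 0.0038 -0.0005 -0.0511] ax [-0.002  1.    -0.   ]
1.0 [-0.0009 -0.     -0.0001] [-0.     0.017 -0.   ]
2.0 [-0.0018 -0.     -0.0001] [-0.     0.035 -0.   ]
3.0 [-0.0027 -0.     -0.0001] [-0.     0.052 -0.   ]
4.0 [-0.0036 -0.     -0.0001] [-0.    0.07 -0.  ]
6.0 [-0.0054 -0.     -0.0001] [-0.     0.105 -0.   ]
8.0 [-0.0072 -0.     -0.    ] [-0.    0.14 -0.  ]
```

```bash
python3 -m pendant '[[[-0.0018,0,-0.0004,0,0.035,0,-1],[-0.0036,0,-0.0004,0,0.07,0,-1],[-0.0054,0,-0.0004,0,0.105,0,-1],[-0.0072,0,-0.0003,0,0.14,0,-1],[-0.0072,0,-0.0003,0,0.14,0,-1]]]' 25 >/dev/null; python3 avg.py 3; python3 arc.py 1 2 3 4
```

```text
t 34.22 ang 20.98 phi 25.50 r 0.0510 Ft 0.33 Frout 7.54 Fy 1.61 Mtcp 0.005 tau 0.012 rFt 0.017
F [-3.4   2.89 -2.52] M [-0.459 -0.824  0.183] sd [1.32 0.84 0.16] ang,phi,r [20.717 25.343  0.051]
0.19 Mtcp -0.016 rFt -0.117 tau -0.101
0.21 Mtcp 0.024 rFt -0.117 tau -0.141
0.23 Mtcp 0.064 rFt -0.117 tau -0.181
v [ 0.0042 -0.0005 -0.0509] ax [-0.002  1.    -0.001]
1.0 [-0.0009 -0.     -0.0001] [-0.     0.017 -0.   ]
2.0 [-0.0018 -0.     -0.0001] [-0.     0.035 -0.   ]
3.0 [-0.0027 -0.     -0.0001] [-0.     0.052 -0.   ]
4.0 [-0.0036 -0.     -0.0002] [-0.    0.07 -0.  ]
```

```bash
python3 -m pendant '[[[-0.0009,0,-0.0001,0,0.017,0,-1],[-0.0018,0,-0.0001,0,0.035,0,-1]]]' 25 >/dev/null; python3 avg.py 2;  python3 -m pendant '[[[-0.0009,0,-0.0001,0,0.017,0,-1],[-0.0018,0,-0.0001,0,0.035,0,-1]]]' 25 >/dev/null; python3 avg.py 2
```

```text
t 34.53 ang 22.44 phi 27.26 r 0.0511 Ft -4.35 Frout 0.96 Fy 3.76 Mtcp -0.303 tau 0.081 rFt -0.222
F [-5.07  3.09 -2.56] M [-0.606 -1.143  0.242] sd [0.22 1.06 0.23] ang,phi,r [22.67  27.35   0.051]
0.19 Mtcp -0.051 rFt -0.188 tau -0.138
0.21 Mtcp 0.016 rFt -0.188 tau -0.204
0.23 Mtcp 0.083 rFt -0.188 tau -0.271
t 34.80 ang 24.45 phi 29.28 r 0.0510 Ft -5.09 Frout 0.99 Fy 4.05 Mtcp -0.272 tau 0.012 rFt -0.259
F [-4.31  2.82 -2.84] M [-0.637 -1.186  0.341] sd [0.45 0.55 0.2 ] ang,phi,r [24.705 29.355  0.051]
0.19 Mtcp -0.246 rFt -0.139 tau 0.107
0.21 Mtcp -0.199 rFt -0.139 tau 0.06
0.23 Mtcp -0.152 rFt -0.139 tau 0.012
```

```bash
python3 -m pendant '[[[-0.0009,0,-0.0001,0,0.017,0,-1],[-0.0018,0,-0.0001,0,0.035,0,-1]]]' 25 >/dev/null; python3 avg.py 2;  python3 -m pendant '[[[-0.0009,0,-0.0001,0,0.017,0,-1],[-0.0018,0,-0.0001,0,0.035,0,-1]]]' 25 >/dev/null; python3 avg.py 2
```

```text
t 35.07 ang 25.99 phi 31.34 r 0.0509 Ft -0.97 Frout 4.04 Fy 4.43 Mtcp -0.432 tau 0.382 rFt -0.049
F [-4.22  3.53 -3.71] M [-0.584 -0.933  0.316] sd [0.52 0.95 0.21] ang,phi,r [26.195 31.425  0.051]
0.19 Mtcp -0.096 rFt -0.109 tau -0.013
0.21 Mtcp -0.063 rFt -0.109 tau -0.047
0.23 Mtcp -0.029 rFt -0.109 tau -0.08
t 35.33 ang 27.41 phi 33.42 r 0.0509 Ft -2.71 Frout 3.60 Fy 4.20 Mtcp -0.101 tau -0.037 rFt -0.138
F [-3.45  3.91 -5.98] M [-0.704 -0.648  0.455] sd [0.39 1.31 0.21] ang,phi,r [27.775 33.495  0.051]
0.19 Mtcp -0.178 rFt -0.013 tau 0.164
0.21 Mtcp -0.186 rFt -0.013 tau 0.173
0.23 Mtcp -0.195 rFt -0.013 tau 0.181
```

```bash
python3 -m pendant '[[[-0.0009,0,-0.0001,0,0.017,0,-1],[-0.0018,0,-0.0001,0,0.035,0,-1]]]' 25 >/dev/null; python3 avg.py 2;  python3 -m pendant '[[[-0.0009,0,-0.0001,0,0.017,0,-1],[-0.0018,0,-0.0001,0,0.035,0,-1]]]' 25 >/dev/null; python3 avg.py 2
```

```text
t 35.60 ang 29.31 phi 35.45 r 0.0508 Ft -1.79 Frout 4.19 Fy 4.44 Mtcp -0.169 tau 0.078 rFt -0.091
F [-3.45  3.29 -5.6 ] M [-0.712 -0.533  0.508] sd [0.72 0.83 0.17] ang,phi,r [29.645 35.52   0.051]
0.19 Mtcp -0.037 rFt -0.012 tau 0.025
0.21 Mtcp -0.046 rFt -0.012 tau 0.034
0.23 Mtcp -0.054 rFt -0.012 tau 0.043
t 35.87 ang 31.16 phi 37.48 r 0.0508 Ft -0.20 Frout 4.61 Fy 4.80 Mtcp -0.392 tau 0.382 rFt -0.010
F [-2.85  3.69 -6.58] M [-0.729 -0.404  0.566] sd [0.57 0.21 0.19] ang,phi,r [31.49  37.555  0.051]
0.19 Mtcp -0.126 rFt 0.051 tau 0.177
0.21 Mtcp -0.161 rFt 0.051 tau 0.212
0.23 Mtcp -0.196 rFt 0.051 tau 0.247
```

```bash
python3 -m pendant '[[[-0.0009,0,-0.0001,0,0.017,0,-1],[-0.0018,0,-0.0001,0,0.035,0,-1]]]' 25 >/dev/null; python3 avg.py 4
```

```text
t 36.13 ang 32.98 phi 39.52 r 0.0507 Ft -0.23 Frout 5.43 Fy 4.86 Mtcp -0.196 tau 0.185 rFt -0.012
F [-3.26  4.37 -6.45] M [-0.765 -0.414  0.58 ] sd [0.55 1.15 0.25] ang,phi,r [33.308 39.542  0.051]
0.19 Mtcp -0.08 rFt 0.041 tau 0.121
0.21 Mtcp -0.111 rFt 0.041 tau 0.153
0.23 Mtcp -0.143 rFt 0.041 tau 0.185
```

```bash
python3 -m pendant '[[[-0.0005,0,0,0,0,0,-1],[-0.001,0,0,0,0,0,-1]]]' 20 >/dev/null; python3 avg.py 3
```

```text
t 36.50 ang 33.35 phi 39.59 r 0.0507 Ft 5.21 Frout 9.11 Fy 3.32 Mtcp -0.090 tau 0.354 rFt 0.264
F [-0.95  4.47 -8.63] M [-0.782  0.213  0.549] sd [0.22 1.08 0.01] ang,phi,r [33.36  39.59   0.051]
0.19 Mtcp -0.056 rFt 0.2 tau 0.256
0.21 Mtcp -0.151 rFt 0.2 tau 0.352
0.23 Mtcp -0.247 rFt 0.2 tau 0.447
```

```bash
python3 -m pendant '[[[-0.0005,0,0.0002,0,0,0,-1]]]' 20 >/dev/null; python3 avg.py 3
```

```text
t 36.73 ang 33.49 phi 39.62 r 0.0506 Ft 7.43 Frout 11.96 Fy 4.36 Mtcp -0.113 tau 0.489 rFt 0.376
F [ -1.1    4.52 -11.16] M [-0.719  0.67   0.591] sd [0.24 0.38 0.01] ang,phi,r [33.513 39.613  0.051]
0.19 Mtcp 0.117 rFt 0.266 tau 0.148
0.21 Mtcp -0.008 rFt 0.266 tau 0.274
0.23 Mtcp -0.133 rFt 0.266 tau 0.399
```

```bash
python3 -m pendant '[[[-0.0003,0,-0.0006,0,0,0,-1]]]' 20 >/dev/null; python3 avg.py 3
```

```text
t 36.97 ang 33.52 phi 39.68 r 0.0507 Ft 6.05 Frout 2.97 Fy 4.42 Mtcp 0.075 tau 0.232 rFt 0.307
F [  1.01   4.92 -10.  ] M [-0.773  0.738  0.594] sd [0.59 0.65 0.01] ang,phi,r [33.54  39.687  0.051]
0.19 Mtcp 0.015 rFt 0.323 tau 0.308
0.21 Mtcp -0.129 rFt 0.323 tau 0.452
0.23 Mtcp -0.272 rFt 0.323 tau 0.595
```

```bash
python3 -m pendant '[[[-0.0005,0,-0.0003,0,0,0,-1]]]' 20 >/dev/null; python3 avg.py 3;  python3 -m pendant '[[[-0.0005,0,-0.0002,0,0,0,-1]]]' 20 >/dev/null; python3 avg.py 3
```

```text
t 37.20 ang 33.72 phi 39.74 r 0.0507 Ft 7.66 Frout 4.60 Fy 5.64 Mtcp 0.135 tau 0.253 rFt 0.388
F [ 2.26  4.93 -9.28] M [-0.807  1.016  0.628] sd [0.77 0.71 0.03] ang,phi,r [33.707 39.753  0.051]
0.19 Mtcp 0.198 rFt 0.356 tau 0.158
0.21 Mtcp 0.045 rFt 0.356 tau 0.311
0.23 Mtcp -0.108 rFt 0.356 tau 0.465
t 37.43 ang 33.86 phi 39.81 r 0.0507 Ft 9.98 Frout 6.15 Fy 5.08 Mtcp -0.015 tau 0.521 rFt 0.506
F [ 3.52  4.63 -9.82] M [-0.807  1.339  0.657] sd [0.36 0.53 0.01] ang,phi,r [33.87  39.813  0.051]
0.19 Mtcp 0.27 rFt 0.426 tau 0.156
0.21 Mtcp 0.09 rFt 0.426 tau 0.336
0.23 Mtcp -0.09 rFt 0.426 tau 0.516
```

```bash
python3 -m pendant '[[[0.001,0,-0.0003,0,0,0,-1],[0.002,0,-0.0006,0,0,0,-1]]]' 20 >/dev/null; python3 avg.py 3
```

```text
t 37.75 ang 33.39 phi 39.64 r 0.0508 Ft -2.39 Frout -4.06 Fy 6.08 Mtcp -0.159 tau 0.037 rFt -0.122
F [0.96 5.09 0.53] M [-0.958 -0.682  0.722] sd [0.49 0.81 0.02] ang,phi,r [33.49  39.63   0.051]
0.19 Mtcp -0.122 rFt 0.026 tau 0.148
0.21 Mtcp -0.13 rFt 0.026 tau 0.156
0.23 Mtcp -0.138 rFt 0.026 tau 0.164
```

```bash
python3 -m pendant '[[[0,0,0,0,0,0,0],[0,0,0,0,0,0,0],[0,0,0,0,0,0,0],[0,0,-0.04,0,0,0,0],[0,0,-0.08,0,0,0,0],[0,0,-0.1,0,0,0,0]]]' 20
python3 - <<'E'
from wheel import *
s=bot.observe(); print(s['clock'],s['eef_pos']); print(rel(np.array([.5945,.0680,.210]),base()))
E
```

```text
clock: 38.4
eef_pos: [0.6158, -0.1809, 0.2032]
tool_rot: [[-0.756, 0.217, -0.617], [0.169, 0.976, 0.137], [0.632, -0.001, -0.775]]
force: [0.4, -0.1, -0.4]
width: 0.0431
38.4 [ 0.6157922  -0.18089463  0.20322305]
(array([0.0624, 0.2383, 0.0419]), array([-0.001, -0.684,  0.001]))
```

```bash
python3 -m pendant '[[[0.062,0.238,0.02,0,-0.684,0,0],[0.062,0.238,0.042,0,-0.684,0,0],[0.062,0.238,0.042,0,-0.684,0,0],[0.062,0.238,0.042,0,-0.684,0,0],[0.062,0.238,0.042,0,-0.684,0,0],[0.062,0.238,0.042,0,-0.684,0,0],[0.062,0.238,0.042,0,-0.684,0,0],[0.062,0.238,0.042,0,-0.684,0,0],[0.062,0.238,0.042,0,-0.684,0,0],[0.062,0.238,0.042,0,-0.684,0,0]]]' 20
python3 - <<'E'
from h import *
im,E,s=shot('wrist','w16.png'); np.savez('w16.npz',K=E[0],R=E[1],t=E[2]); print(s['clock'],s['eef_pos'],s['force'])
cv2.imwrite('pics/w16b.png',cv2.resize(im[60:250,180:310],None,fx=4,fy=3.1,interpolation=cv2.INTER_CUBIC))
shot('top','t6.png'); shot('scene','s6.png')
E
```

```text
clock: 39.23
eef_pos: [0.5927, 0.0665, 0.2063]
tool_rot: [[-0.976, 0.219, -0.004], [0.219, 0.976, -0.001], [0.003, -0.002, -1.0]]
force: [-0.7, -0.6, -0.3]
width: 0.0428
39.2333 [0.59269659 0.06646725 0.20634667] [-0.7087386  -0.6344056  -0.32596737]
```

View pics/w16b.png

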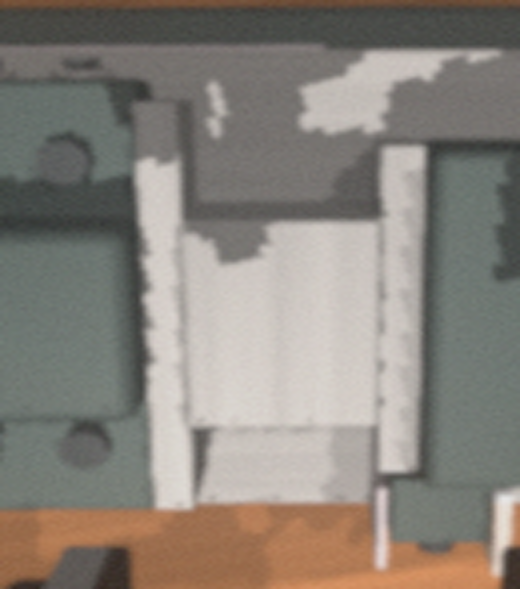

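View pics/s6.png

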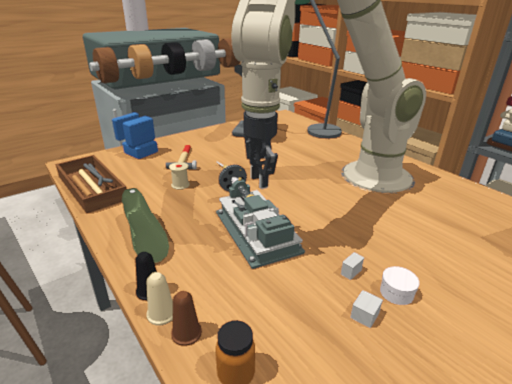

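```bash
python3 - <<'E'
from gap import *
gap('w16.npz',[(180,100),(194,507)],[(381,146),(379,473)],[(184,220),(377,220),(376,427),(190,427)],lambda P:np.array(P)/[4,3.1]+[180,60])
E
```

```text
fence [-0.0504  0.0496] [-0.0355 -0.0361]
land [-0.04    0.0405] [0.     0.0004]
block [-0.0243 -0.0241  0.0255  0.0254] [-0.0349 -0.0009 -0.0006 -0.0354]
gap 0.036049085312838104
```

View pics/t6.png

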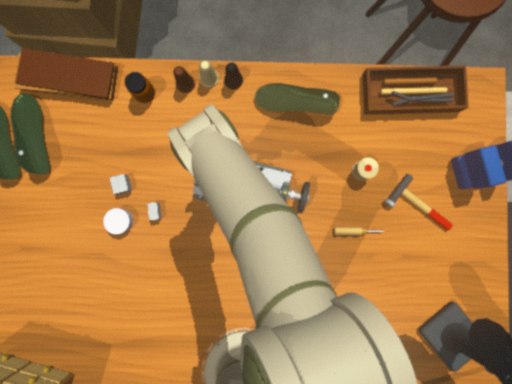

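```bash
python3 -c "
from station import job
print(job.finish_job())"
```

```text
the job is handed in; nothing more can be done
None
```

The middle block is standing on the cutter's table, nipped flush between land and fence, and the job is handed in. I estimate the nip at about 26 N, somewhat over your 20 N, but I could not measure it directly.

- **Winding back:** I opened the fence by the handwheel to a measured gap of about 47.7 mm, then stood the block in it, about 1 mm off mid-length.
- **Winding in:** My first wind-in came out too firm, estimated at 40 N or more and possibly up to about 55 N, so close to the 60 N limit. I wound back about 44° through the slack and in again to about 6° short of the first setting, then took the load off the wheel and let go.

**Last checks:**
- **Gap and flushness:** the last wrist picture gave a gap of 36.05 mm, with the block's land-side edge about 0.8 mm from the land. That is about the accuracy of reading the picture.
- **Bench and robot:** the other blocks and tools look unmoved in the overhead and scene pictures. The gripper is open and clear.
- **Nip force:** the two ways of estimating it were rough. Wheel angle against measured gap gave about 27 N, give or take 8 N. Wheel torque gave about 20–30 N or more, but single torque readings were noisy, and some during the final wind-in pointed to almost no nip.

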